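# Pull the clogged vacuum filter element with a hook

## Robot

A 6-joint arm with a two-finger parallel gripper is mounted at the origin on a cart in front of the work surface, level with it; the furniture and walls round the work are solid. World frame = base frame: x ahead of the robot, y to its left, z up, the work surface at z = 0. Lengths are in m, angles in rad, forces in N, time in s.
With the tool pointing down it reaches from about 0.3 to 0.775 m from the base axis. Payload 14.6 kg.
Tool frame: the origin (TCP) lies on the centre line of the jaws, within the pads' length; the fingertips stand 14 mm ahead of it and the grasp point (between the pads) lies 5 mm behind it; z points along the fingers, x is the direction in which the jaws open and shut, and the axes are right-handed (so a half turn about z gives the same grasp; the last joint's range is limited). The gripper opens to 94 mm and grips with 3 to 60 N. Pads are 16 mm wide; open, the fingers measure 119 mm over their backs; the gripper's body (75 mm by 177 mm) begins 78 mm behind the grasp point.
Start: joints at [-1.336, 0.3, 1.521, -0, 1.321, -0.067], TCP at [0.163, -0.525, 0.219] pointing down, gripper open.
Joint ranges: [-3.03, 3.03], [-0.79, 2.21], [0.23, 2.52], [-1.04, 4.18], [0, 3.07], [-2.55, 2.55]. Speed limits (rad/s): [2.22, 2.22, 2.57, 3.14, 3.14, 3.14].

## Interface

Orientations are given as a unit quaternion [w, x, y, z].
In Python, from rig import state, grab_frame, job_done gives the robot as it stands.
- The arm moves only by the tool servo_tool, never from a script. Its argument "deltas" is a list of rows, each a list of 2 entries, a list of its own where there are three numbers: the shift along the tool's x, y, z in m, then the turn, a rotation vector about the tool's x, y, z in degrees. A call has 1 to 5 rows; each row shifts and turns the pose as measured when the row begins, along the tool's axes as they then stand; what a row does not reach is not made up. A row lasts 1/8 s, in which the tool goes at most 62.5 mm and 10.7 degrees, less where a joint would pass 70% of its speed; a pose out of reach is approached as far as the arm can. A call is refused whole if a number of a shift passes 0.0625 or a number of a turn 10.7, either way. A call with a gripper value outside its range is refused whole. "grip" is the closure in counts, from 0 (fully open) to 255 (shut), set as the call begins (left out, the last holds). The fingers move at their own pace and stop on an object; "newtons" is the grip in N (left out, the last holds). Time passes only in rows, so rows that do not move let the fingers close. It gives the time, the measured TCP pose, the force and the opening at its end, in the units of the state.
- state(): the state, without advancing time (a new reading comes with each control period).
- grab_frame(name): name is "scene" or "top" or "wrist"; returns a dict with "color" (420x560x3 uint8, blue, green, red), "K" (3x3 intrinsics, pixels), "R" (3x3) and "t" (3): a world point X has camera coordinates R X + t. Camera axes: x right, y down, z forward; pixel columns grow to the right and rows downward; lengths in m; the calibration is good to about 2 mm. A picture is of the moment at which its call begins. There is no depth.
- job_done(): hands the job in, once; it reports no verdict.
The state is a dict: "time": time; "joint_pos": joint angles; "qvel": joint speeds; "joint_efforts": joint torques, N m; "tool_pos": TCP position; "orientation": TCP orientation; "wrist_force": force on the tool from outside, world axes, zero at the start; "torque": the same for the moment, N m; "gripper_width": finger opening in m.
Only numpy, scipy, OpenCV 4.12 (cv2) and the standard library are available. Lean on these libraries where they do the work, as an engineer would, in place of code of your own. Each camera call takes 0.05 s, during which the arm holds its last target.

## Task

Take the hook from its hanger and use it to draw the clogged filter element by its wire loop out of the deep bore of the vacuum filter housing, set the element down gently, standing upright in the drip tray, and hang the hook back in its fork. The loop is bent over to one side, so feel for it, and pull steadily: do not strain the loop, press hard on the bore wall, touch the element with the gripper or disturb the things standing around.

Things in the scene. Friction and masses are not known exactly. Their poses are not given: they have to be found in the camera images.
- hook_grip (a point): Middle of the red handle of the pull hook (90 g), which hangs upright in its hanger. Handle 18 (hook x) x 16 (y) x 54 mm high, flat y faces; the point is on the tool's axis, half-way up the handle; z up along it. Below the handle a dark round collar, 30 mm across, 4 mm thick, rests on the fork: its underside is 35 mm below this point. From it a 4.4 mm round steel shank runs straight down the axis.
- hook_beak (a point): Foot of the hook's shank, on the tool's axis, 113 mm below the handle's middle, same axes. Here the 4.4 mm wire bends square into a beak towards hook +x, its centre line level with this point. At 10.4 mm from the axis it turns up into a nose whose top is 7.2 mm above this point; the throat between shank and nose is 6 mm wide. Lowest point 2.2 mm below.
- element: Clogged filter element, about 0.12 kg, standing loose on the bore's floor: upright cylinder 40.4 mm across, 36 mm high, orange end caps, white pleats; origin at the centre of its underside, z up. Three spring balls in the bore wall snap into a groove in its upper cap: a steady upward pull of 5 to 10 N frees it, then it drags less. The gripper must not touch it.
- loop_root (a point): Centre of the element's top, 36 mm above its underside, same axes. A loop of stiff 3.5 mm steel wire stands here: an inverted U, feet at y = -11 and +11 mm, crossbar along y (straight from y -6.5 to 6.5), 24 mm from the feet. It is bent over towards +x or -x by up to 0.5 rad, so the crossbar is somewhere at x = -11.5 to +11.5 mm (not measured) and z 21 to 24 mm. It does not swing; over 15 N ruins it.
- housing: Vacuum filter housing, bare aluminium, screw cap off, bolted down: round upright body 60 mm across on a 58 (x) x 90 (y) mm foot, a brass hose barb to +y and to -y reaching 55 mm from the axis. Origin on the bore's axis at worktop level, z up. Bore 42 mm wide, floor 10 mm above the origin, mouth 95 mm above it. The bore wall is a sealing face: touch it only lightly, under 15 N.
- tray: Low stainless drip tray, fixed: 100 (x) x 90 (y) mm outside, rim 14 mm high, walls 2 mm, with a black rubber mat whose top is 4 mm above the origin. Origin at the centre of its underside, z up.
- hanger: Grey hanger for the hook, fixed: foot 70 x 56 mm, upright post at its -x end and, from it towards +x, a fork of two prongs. Origin at worktop level, z up; top of the prongs 92 mm above it. The slot between them is 16 mm wide, centred on y = 0, from the post at x = -17 mm to the open end at x = 31 mm. The hook hangs in it near x = 6 mm, beak towards hanger +x, collar on both prongs.
- cover: Bystander, loose: the screw cap of the housing, aluminium, 65 mm across, 28 mm high; origin at the centre of its underside.
- black_cup: Bystander, loose: black bellows suction cup with a brass stem, 25 x 25 x 30 mm; origin at the centre of its underside.
- nozzle: Bystander, loose: brass nozzle standing on its nut, 17 x 19 x 60 mm; origin at the centre of its underside.

How it is judged:
On the way, in this order (a step that is already met when the one before it is completed fails the run):
1. the element, hanging on the hook, has been drawn up out of its seat by 15 mm while still in the bore (z of element in the frame of housing above 0.025 m and horizontal distance between element and housing below 0.01 m and contact force between hook and element above 0.3 N), for 0.05 s.
2. the element stands upright on the mat of the tray, off the hook (x of element in the frame of tray between -0.031 and 0.031 m and y of element in the frame of tray between -0.026 and 0.026 m and z of element in the frame of tray between 0.001 and 0.007 m and angle between element's own z axis and vertical below 0.1 rad and contact force between hook and element below 0.05 N and linear speed of element below 0.02 m/s), for 0.2 s.
At the end, for the whole second after the job is handed in: The element stands upright (within 0.1 rad) on the mat inside the tray, and the hook hangs upright (within 0.1 rad) in the slot of its fork with its collar resting on the prongs (handle within 4 mm of that height, 7 mm of the slot's middle line and 20 mm along it); both at rest (x of element in the frame of tray between -0.031 and 0.031 m and y of element in the frame of tray between -0.026 and 0.026 m and z of element in the frame of tray between 0.001 and 0.007 m and angle between each of element, hook_grip's own z axis and vertical below 0.1 rad and linear speed of each of element, hook below 0.02 m/s and x of hook_grip in the frame of hanger between -0.014 and 0.026 m and y of hook_grip in the frame of hanger between -0.007 and 0.007 m and z of hook_grip in the frame of hanger between 0.123 and 0.131 m); the robot touches nothing.
It fails at once if the hook pushes or pulls the element or its loop with more than 15 N (contact force between hook and element above 15 N).
It fails at once if the hook presses on the housing with more than 15 N (contact force between hook and housing above 15 N).
It fails at once if the gripper touches the element (contact force between the fingers and element above 0.5 N).
It fails at once if the element is dropped or pressed into the tray: more than 12 N between them (contact force between element and tray above 12 N).
It fails at once if the screw cap, suction cup or nozzle is moved by more than 15 mm (distance of any of cover, black_cup, nozzle from where it was at the start of the episode above 0.015 m).
It also fails if it takes over 64 s, if anything falls off the work surface, if the arm or the gripper's body presses on something with over 40 N, if the wrist force passes 120 N, or if a joint passes its speed limit or range.

## Working session

There is one attempt and no reset: what is moved stays moved. The work goes in short steps, Python scripts to look and compute and a tool call to move; the robot and the scene stay as the last step left them, time stands still between calls to the robot, and variables do not carry over. Pictures are saved under pics/ and viewed, and the job is handed in when it is done.

Besides the shell and the picture viewer there is one more tool, called after "Request:" by a JSON object that holds its "method" and its "body", one argument or row to a line. servo_tool: Moves the arm, as the interface text tells. Its arguments: {"type":"object","properties":{"deltas":{"type":"array"},"grip":{"type":"number"},"newtons":{"type":"number"}},"required":["deltas"]}

```bash
mkdir -p pics; ls; python3 - <<'E'
from rig import state, grab_frame
import cv2,numpy as np
print(state())
for n in ["scene","top","wrist"]:
    f=grab_frame(n); cv2.imwrite(f"pics/{n}0.png",f["color"])
    print(n,f["K"].tolist(),np.round(f["R"],4).tolist(),np.round(f["t"],4).tolist())
E
```

```text
pics
{'time': 0.0, 'joint_pos': array([-1.33561549e+00,  3.00453371e-01,  1.52159397e+00, -1.44178820e-05,
        1.32066686e+00, -6.66221495e-02]), 'qvel': array([ 0.00098457, -0.00102834, -0.000665  , -0.00011325, -0.00144439,
       -0.00068212]), 'joint_efforts': array([ 1.72353277e-03, -5.31801581e+01, -3.52735054e+01,  7.08469329e-02,
        2.43713718e-02, -1.08839333e-04]), 'tool_pos': array([ 0.16340837, -0.52490898,  0.21889058]), 'orientation': array([-3.56404814e-04,  8.05371091e-01, -5.92770690e-01, -4.33005226e-04]), 'wrist_force': array([ 0.61926817, -0.88835066, -0.16878455]), 'torque': array([ 0.03451167, -0.00152529, -0.00840321]), 'gripper_width': 0.09402408105228133}
scene [[478.7610863202002, 0.0, 276.75314569758194], [0.0, 478.7610863202002, 209.58326339803898], [0.0, 0.0, 1.0]] [[0.6133, -0.7898, -0.0083], [-0.6186, -0.4737, -0.6269], [0.4912, 0.3896, -0.7791]] [-0.4498, 0.375, 0.7372]
top [[449.70176021935873, 0.0, 278.7713712387234], [0.0, 449.70176021935873, 205.00358426276335], [0.0, 0.0, 1.0]] [[0.0883, -0.9961, -0.0082], [-0.8784, -0.074, -0.4722], [0.4698, 0.0489, -0.8814]] [-0.1395, 0.5641, 0.8183]
wrist [[365.218017822338, 0.0, 277.5911485055316], [0.0, 365.218017822338, 216.33133676482663], [0.0, 0.0, 1.0]] [[0.2972, -0.9548, -0.0004], [-0.9252, -0.2881, 0.2471], [-0.236, -0.0731, -0.969]] [-0.5503, -0.0249, 0.3906]
```

View pics/scene0.png

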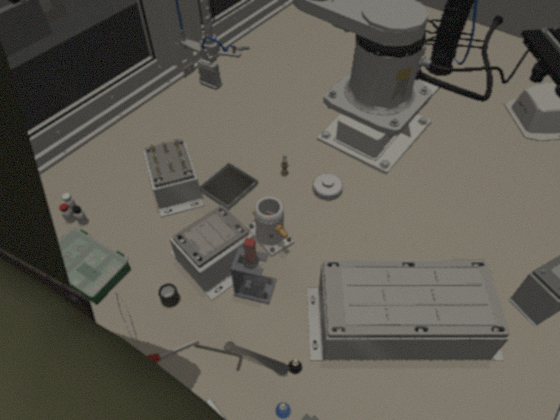

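View pics/top0.png

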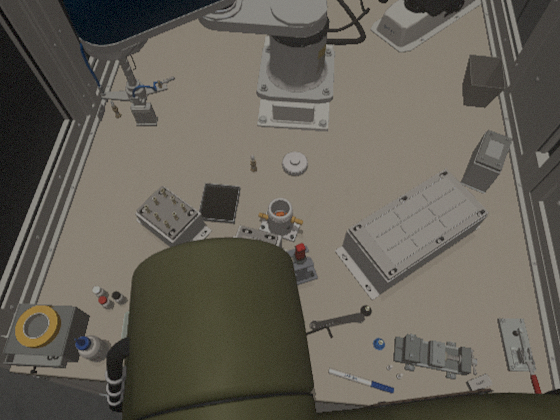

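View pics/wrist0.png

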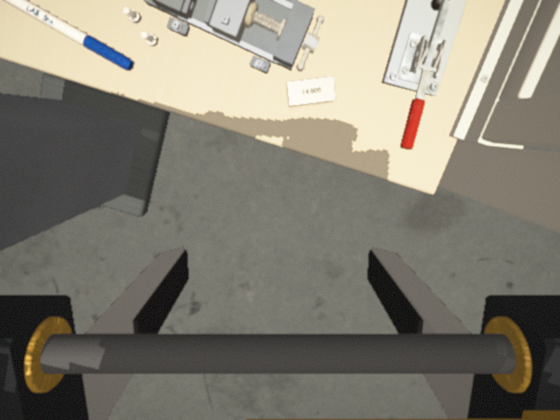

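Scene view: tray (229,185), nozzle (284,164), cover (328,186), housing mouth (268,210), hanger with red handle (250,250), black cup (168,293). I'll zoom in on these.

```bash
python3 - <<'E'
import cv2
a=cv2.imread("pics/scene0.png")[140:320,140:360]; cv2.imwrite("pics/s0z.png",cv2.resize(a,None,fx=3.6,fy=3.3,interpolation=cv2.INTER_CUBIC))
a=cv2.imread("pics/top0.png")[140:300,120:360]; cv2.imwrite("pics/t0z.png",cv2.resize(a,None,fx=3.3,fy=3.3,interpolation=cv2.INTER_CUBIC))
E
```

```text
(no output)
```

View pics/s0z.png

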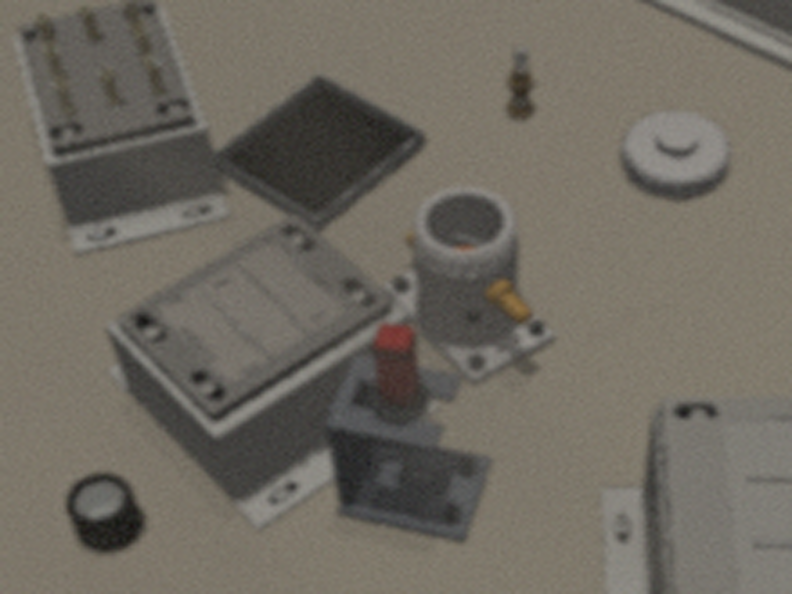

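View pics/t0z.png

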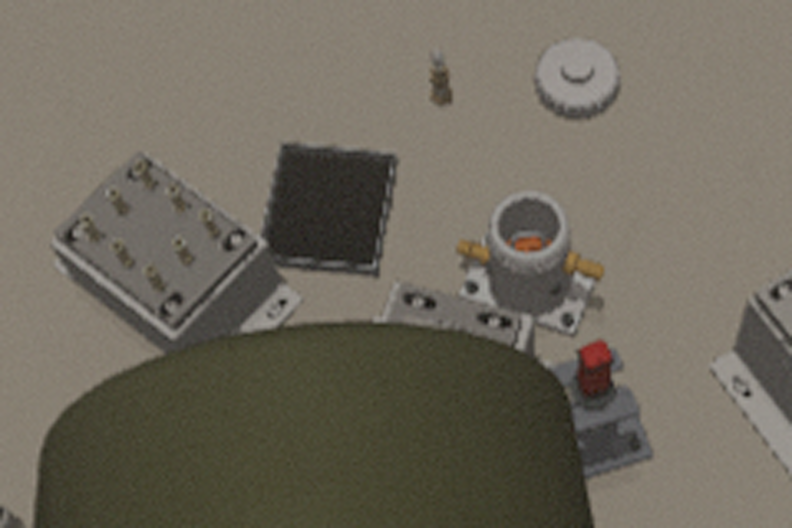

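```bash
cat > h.py <<'E'
from rig import state, grab_frame
import cv2,numpy as np
from scipy.spatial.transform import Rotation as Rot
def cal(f): return dict(K=np.array(f["K"]),R=np.array(f["R"]),t=np.array(f["t"]))
def onz(c,uv,z):
    C=-c["R"].T@c["t"]; d=c["R"].T@np.linalg.inv(c["K"])@np.array([uv[0],uv[1],1.])
    return C+d*(z-C[2])/d[2]
def proj(c,X):
    p=c["K"]@(c["R"]@np.asarray(X,float)+c["t"]); return p[:2]/p[2]
def pose():
    s=state(); q=s["orientation"]; return np.array(s["tool_pos"]),Rot.from_quat([q[1],q[2],q[3],q[0]])
E
cat > a.py <<'E'
from h import *
S=cal(grab_frame("scene"));T=cal(grab_frame("top"));W=cal(grab_frame("wrist"))
np.savez("cams.npz",SK=S["K"],SR=S["R"],St=S["t"],TK=T["K"],TR=T["R"],Tt=T["t"])
for n,c in (("S",S),("T",T),("W",W)): print(n,-c["R"].T@c["t"])
s=lambda x,y:(140+x/3.6,140+y/3.3); t=lambda x,y:(120+x/3.3,140+y/3.3)
def both(n,a,b,z):
    print(n, onz(S,s(*a),z).round(4) if a else None, onz(T,t(*b),z).round(4) if b else None)
both("mouth",(466,226),(530,232),.095)
both("trayN",(320,78),None,.014)
for p in [(320,78),(425,140),(318,228),(218,155)]: both("tray",p,None,.014)
for p in [(283,143),(397,156),(377,275),(264,258)]: both("tray",None,p,.014)
both("cover",(676,140),(577,70),.026)
both("nozzle",(520,112),(443,100),0.005)
both("cup",(103,495),None,.03)
both("handletop",(395,338),(596,353),.154)
both("prongA",(457,385),(620,360),.092)
both("prongB",(440,435),None,.092)
p,r=pose(); print(p,r.as_matrix().round(3))
Cw=-W["R"].T@W["t"]; print("cam in tool", r.inv().apply(Cw-p), (W["R"]@r.as_matrix()).round(3))
E
python3 a.py
```

```text
S [ 0.14579463 -0.46485781  0.80567721]
T [ 0.12339774 -0.13722874  0.98649841]
W [ 0.23269948 -0.50407888  0.38470172]
mouth [ 0.5875 -0.0967  0.095 ] [ 0.5855 -0.093   0.095 ]
trayN [0.6851 0.1019 0.014 ] None
tray [0.6851 0.1019 0.014 ] None
tray [0.6809 0.0117 0.014 ] None
tray [0.5833 0.0137 0.014 ] None
tray [0.5932 0.1041 0.014 ] None
tray None [0.688  0.1057 0.014 ]
tray None [0.6838 0.0173 0.014 ]
tray None [0.5829 0.019  0.014 ]
tray None [0.5897 0.1035 0.014 ]
cover [ 0.7654 -0.1168  0.026 ] [ 0.7652 -0.1137  0.026 ]
nozzle [ 0.7437 -0.0143  0.005 ] [ 0.7425 -0.0106  0.005 ]
cup [ 0.3644 -0.0355  0.03  ] None
handletop [ 0.4742 -0.1462  0.154 ] [ 0.4759 -0.1429  0.154 ]
prongA [ 0.5005 -0.1599  0.092 ] [ 0.4986 -0.1592  0.092 ]
prongB [ 0.4711 -0.1728  0.092 ] None
[ 0.16347415 -0.52507511  0.21926661] [[ 0.297 -0.955 -0.   ]
 [-0.955 -0.297  0.   ]
 [-0.    -0.    -1.   ]]
cam in tool [ 0.00047281 -0.07234792 -0.1654307 ] [[ 1.     0.    -0.   ]
 [-0.     0.969 -0.247]
 [ 0.     0.247  0.969]]
```

```bash
cat > plan.py <<'E'
from h import *
import sys,math
# usage: plan.py x y z yaw_deg(tool x dir) nrows
def plan(x,y,z,yaw,n):
    p,r=pose(); tgt=np.array([x,y,z])
    q=Rot.from_matrix(np.array([[math.cos(math.radians(yaw)),math.sin(math.radians(yaw)),0],[math.sin(math.radians(yaw)),-math.cos(math.radians(yaw)),0],[0,0,-1]]).T)
    rel=(r.inv()*q).as_rotvec(degrees=True)
    print("at",p.round(4),"yaw",round(math.degrees(math.atan2(*r.as_matrix()[[1,0],0])),2),"tilt",r.as_matrix()[:2,2].round(4),"rel",rel.round(2))
    rows=[]
    for i in range(n):
        sh=r.inv().apply((tgt-p)/(n-i)); rv=(r.inv()*q).as_rotvec()/(n-i)
        rows.append([[round(float(v),4) for v in sh],[round(float(v),2) for v in np.degrees(rv)]])
        p=p+(tgt-p)/(n-i); r=r*Rot.from_rotvec(rv)
    for k in rows: print(k)
a=[float(v) for v in sys.argv[1:]]
plan(*a[:4],int(a[4]))
E
python3 plan.py 0.617 -0.161 0.2 25 10
```

```text
at [ 0.1635 -0.5251  0.2193] yaw -72.71 tilt [-0.      0.0003] rel [-2.000e-02  1.000e-02 -9.771e+01]
[[-0.0213, -0.0541, 0.0019], [-0.0, 0.0, -9.77]]
[[-0.0118, -0.057, 0.0019], [-0.0, 0.0, -9.77]]
[[-0.002, -0.0581, 0.0019], [-0.0, 0.0, -9.77]]
[[0.0079, -0.0576, 0.0019], [-0.0, 0.0, -9.77]]
[[0.0176, -0.0554, 0.0019], [-0.0, 0.0, -9.77]]
[[0.0268, -0.0516, 0.0019], [-0.0, 0.0, -9.77]]
[[0.0351, -0.0463, 0.0019], [-0.0, 0.0, -9.77]]
[[0.0425, -0.0397, 0.0019], [-0.0, 0.0, -9.77]]
[[0.0486, -0.0319, 0.0019], [-0.0, 0.0, -9.77]]
[[0.0533, -0.0232, 0.0019], [-0.0, 0.0, -9.77]]
```

Request:
{"method": "servo_tool", "body": {
  "deltas": [
    [[-0.021, -0.054, 0], [0, 0, -9.8]],
    [[-0.012, -0.057, 0], [0, 0, -9.8]],
    [[-0.002, -0.058, 0], [0, 0, -9.8]],
    [[0.008, -0.058, 0], [0, 0, -9.8]],
    [[0.018, -0.055, 0], [0, 0, -9.8]]
  ],
  "grip": 60,
  "newtons": 30
}}

```text
time: 0.92
tool_pos: [0.3925, -0.338, 0.219]
orientation: [-0.0, 0.981, -0.196, -0.0]
wrist_force: [0.2, -0.9, 0.2]
gripper_width: 0.0719
```

```bash
python3 plan.py 0.617 -0.161 0.2 25 8;python3 -c "from rig import state;s=state();print(s['time'],s['gripper_width'],s['joint_pos'])"
```

```text
at [ 0.3925 -0.338   0.219 ] yaw -22.59 tilt [0.     0.0003] rel [-2.000e-02 -0.000e+00 -4.759e+01]
[[0.0174, -0.0312, 0.0024], [-0.0, -0.0, -5.95]]
[[0.0206, -0.0292, 0.0024], [-0.0, -0.0, -5.95]]
[[0.0235, -0.0269, 0.0024], [-0.0, -0.0, -5.95]]
[[0.0261, -0.0244, 0.0024], [-0.0, -0.0, -5.95]]
[[0.0285, -0.0215, 0.0024], [-0.0, -0.0, -5.95]]
[[0.0306, -0.0185, 0.0024], [-0.0, -0.0, -5.95]]
[[0.0323, -0.0152, 0.0024], [-0.0, -0.0, -5.95]]
[[0.0337, -0.0117, 0.0024], [-0.0, -0.0, -5.95]]
0.925 0.07189209265762611 [-7.81735479e-01  2.28959281e-01  1.61170680e+00  2.18051857e-04
  1.30107739e+00 -3.87515486e-01]
```

```bash
python3 plan.py 0.617 -0.161 0.2 25 5
```

```text
at [ 0.3925 -0.338   0.219 ] yaw -22.59 tilt [0.     0.0003] rel [-2.000e-02 -0.000e+00 -4.759e+01]
[[0.0279, -0.0499, 0.0038], [-0.0, -0.0, -9.52]]
[[0.0357, -0.0446, 0.0038], [-0.0, -0.0, -9.52]]
[[0.0426, -0.0381, 0.0038], [-0.0, -0.0, -9.52]]
[[0.0483, -0.0305, 0.0038], [-0.0, -0.0, -9.52]]
[[0.0527, -0.0221, 0.0038], [-0.0, -0.0, -9.52]]
```

Request:
{"method": "servo_tool", "body": {
  "deltas": [
    [[0.028, -0.05, 0.004], [0, 0, -9.5]],
    [[0.036, -0.045, 0.004], [0, 0, -9.5]],
    [[0.043, -0.038, 0.004], [0, 0, -9.5]],
    [[0.048, -0.03, 0.004], [0, 0, -9.5]],
    [[0.053, -0.022, 0.004], [0, 0, -9.5]]
  ],
  "grip": 110
}}

```text
time: 1.55
tool_pos: [0.6228, -0.1518, 0.1992]
orientation: [0.001, 0.973, 0.23, 0.001]
wrist_force: [0.6, -1.3, 0.3]
gripper_width: 0.0534
```

Request:
{"method": "servo_tool", "body": {
  "deltas": [
    [[0, 0, 0], [0, 0, 0]]
  ]
}}

```text
time: 1.68
tool_pos: [0.6244, -0.1489, 0.1978]
orientation: [0.0, 0.973, 0.232, 0.0]
wrist_force: [-0.1, -0.2, -0.0]
gripper_width: 0.0537
```

```bash
cat > snap.py <<'E'
from h import *
import sys
n=sys.argv[1]; tag=sys.argv[2]
f=grab_frame(n); cv2.imwrite(f"pics/{tag}.png",f["color"])
np.savez(f"{tag}.npz",K=f["K"],R=f["R"],t=f["t"])
print((-f["R"].T@f["t"]).round(4), pose()[0].round(4), state()["time"],state()["gripper_width"])
if len(sys.argv)>3:
    x0,y0,x1,y1,k=[float(v) for v in sys.argv[3:8]]
    a=f["color"][int(y0):int(y1),int(x0):int(x1)]
    a=cv2.resize(a,None,fx=k,fy=k,interpolation=cv2.INTER_CUBIC)
    if len(sys.argv)>8: a=np.clip(255*(a/255.)**float(sys.argv[8]),0,255).astype(np.uint8)
    cv2.imwrite(f"pics/{tag}z.png",a)
E
python3 snap.py wrist w1 177 40 377 190 4 0.5
```

```text
[ 0.593  -0.0853  0.3633] [ 0.6234 -0.1503  0.1982] 1.725 0.053838203498580796
```

View pics/w1.png

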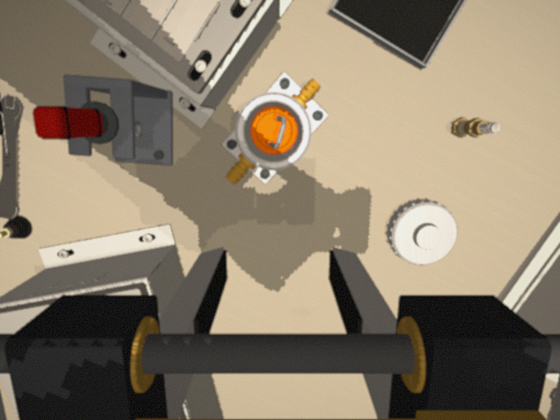

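View pics/w1z.png

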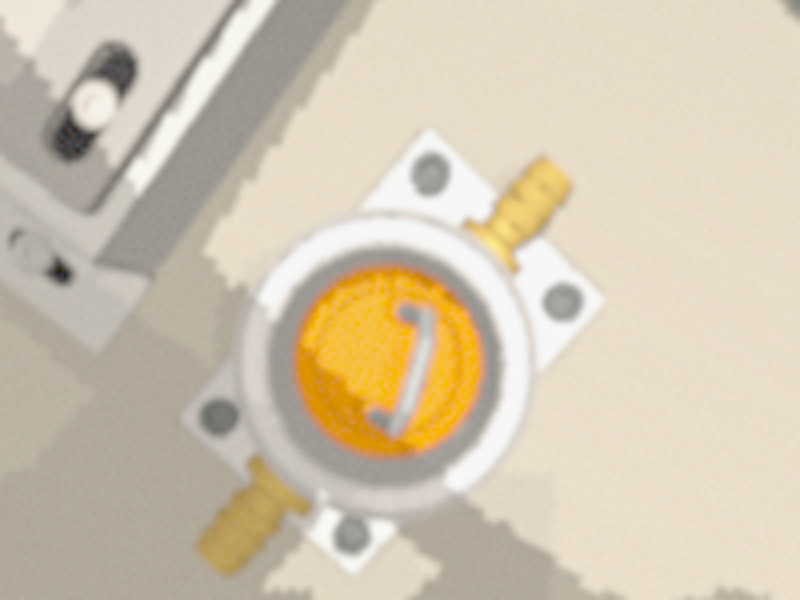

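Clear view into the bore: mouth ring centred at zoom (388,361). The loop's feet are at (405,312) and (378,418), and the crossbar runs (429,318)–(396,430), leaning right. Next I'll measure it more finely.

```bash
cat > b.py <<'E'
from h import *
W=dict(np.load("w1.npz")); f=cv2.imread("pics/w1.png")
z=lambda x,y:(177+x/4-.375,40+y/4-.375)
p,r=pose(); print("yaw",np.degrees(np.arctan2(*r.as_matrix()[[1,0],0])))
for n,uv,h in [("mouth",(388,361),.095),("inner mouth",(389,361),.095),("elemtop",(391,360),.046),("foot1",(405,312),.046),("foot2",(378,418),.046),("barA",(429,318),.069),("barB",(396,430),.069),("barc",(413,374),.069),
 ]: print(n,onz(W,z(*uv),h).round(4))
for n,uv,h in [("handle top c?",(44,123),.154),("prong end1",(172,93),.092),("barb+",(314,86),.07),("barb-",(234,176),.07),("cover",(423,233),.026)]:
    print(n,onz(W,uv,h).round(4))
a=f[60:180,20:200]; cv2.imwrite("pics/w1h.png",cv2.resize(a,None,fx=4.4,fy=4.4,interpolation=cv2.INTER_CUBIC))
a=f[90:170,235:320]; cv2.imwrite("pics/w1b.png",cv2.resize(a,None,fx=7,fy=7,interpolation=cv2.INTER_CUBIC))
E
python3 b.py
```

```text
yaw 26.677170358405288
mouth [ 0.5926 -0.0909  0.095 ]
inner mouth [ 0.5928 -0.0909  0.095 ]
elemtop [ 0.593  -0.0915  0.046 ]
foot1 [ 0.5912 -0.0814  0.046 ]
foot2 [ 0.596  -0.1035  0.046 ]
barA [ 0.596  -0.0806  0.069 ]
barB [ 0.6    -0.1027  0.069 ]
barc [ 0.5981 -0.0915  0.069 ]
handle top c? [ 0.4773 -0.144   0.154 ]
prong end1 [ 0.5173 -0.1008  0.092 ]
barb+ [ 0.6054 -0.0486  0.07  ]
barb- [ 0.5804 -0.1382  0.07  ]
cover [ 0.7646 -0.1137  0.026 ]
```

View pics/w1h.png

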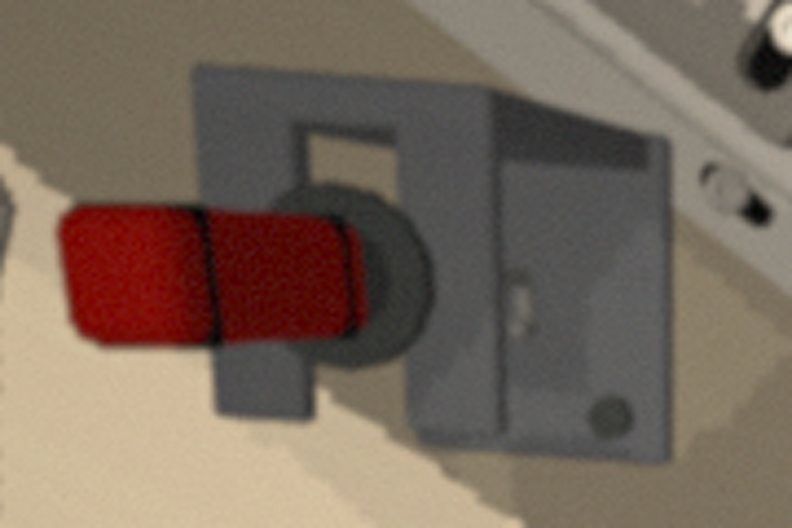

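View pics/w1b.png

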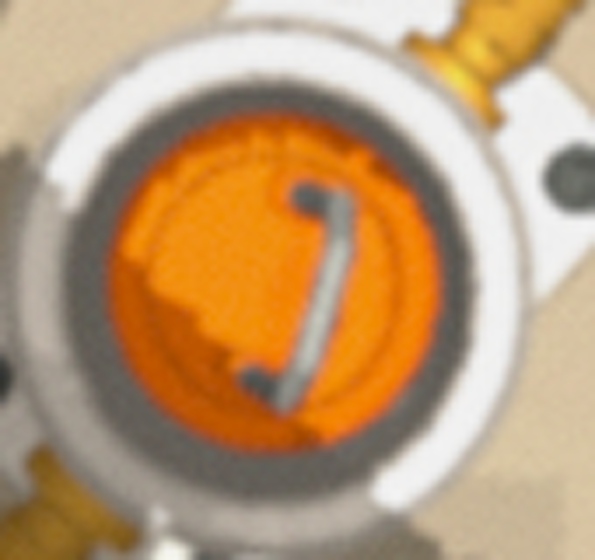

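```bash
cat > c.py <<'E'
from h import *
W=dict(np.load("w1.npz"))
z=lambda x,y:(20+x/4.4-.4,60+y/4.4-.4)
def P(n,a,h):
    q=onz(W,z(*a),h); print(n,q.round(4)); return q
A=P("postL",(193,65),.092);B=P("postR",(495,90),.092);C=P("LendL",(217,412),.092);D=P("LendR",(313,418),.092)
E=P("RendL",(410,437),.092);F=P("RendR",(502,440),.092)
G=P("slotTL",(305,150),.092)
H=P("slotTR",(397,145),.092)
ang=lambda a,b:np.degrees(np.arctan2(*(b-a)[[1,0]]))
print("x dir",ang(A,C),ang(B,F),ang(G,D),ang(H,E),"y dir",ang(A,B),ang(C,F))
print(np.linalg.norm(F-B),np.linalg.norm(C-F))
P("collar c",(345,275),.094)
for c in [(62,205),(350,215),(195,205),(78,345),(215,345)]: P("h",c,.154)
P("handle top centre",(135,275),.154)
E
python3 c.py
```

```text
postL [ 0.445  -0.1236  0.092 ]
postR [ 0.489  -0.1055  0.092 ]
LendL [ 0.4661 -0.1739  0.092 ]
LendR [ 0.4807 -0.1676  0.092 ]
RendL [ 0.4962 -0.1632  0.092 ]
RendR [ 0.5102 -0.1567  0.092 ]
slotTL [ 0.4651 -0.1278  0.092 ]
slotTR [ 0.478  -0.1204  0.092 ]
x dir -67.2259351157555 -67.55835382091148 -68.64713402698581 -66.95869972895339 y dir 22.382620475207343 21.254404912334728
0.055435792494742446 0.047337419171588256
collar c [ 0.4784 -0.1428  0.094 ]
h [ 0.4695 -0.138   0.154 ]
h [ 0.502  -0.1228  0.154 ]
h [ 0.4843 -0.1305  0.154 ]
h [ 0.4765 -0.1536  0.154 ]
h [ 0.4921 -0.1457  0.154 ]
handle top centre [ 0.4803 -0.142   0.154 ]
```

```bash
python3 plan.py 0.479 -0.1425 0.2 23 4
```

```text
at [ 0.6234 -0.1503  0.1982] yaw 26.68 tilt [ 0.0001 -0.0005] rel [0.03 0.01 3.68]
[[-0.0314, -0.018, -0.0005], [0.01, 0.0, 0.92]]
[[-0.0317, -0.0175, -0.0005], [0.01, 0.0, 0.92]]
[[-0.0319, -0.0169, -0.0005], [0.01, 0.0, 0.92]]
[[-0.0322, -0.0164, -0.0005], [0.01, 0.0, 0.92]]
```

Request:
{"method": "servo_tool", "body": {
  "deltas": [
    [[-0.031, -0.018, -0.0005], [0, 0, 0.9]],
    [[-0.032, -0.0175, -0.0005], [0, 0, 0.9]],
    [[-0.032, -0.017, -0.0005], [0, 0, 0.9]],
    [[-0.032, -0.0165, -0.0005], [0, 0, 1]],
    [[0, 0, 0], [0, 0, 0]]
  ]
}}

```text
time: 2.35
tool_pos: [0.471, -0.1454, 0.2004]
orientation: [0.001, 0.981, 0.192, 0.0]
wrist_force: [0.5, -0.3, 0.4]
gripper_width: 0.0534
```

```bash
python3 plan.py 0.479 -0.1425 0.2 23 2; python3 snap.py wrist w2
```

```text
at [ 0.471  -0.1454  0.2004] yaw 22.13 tilt [ 0.0006 -0.0017] rel [ 0.11  0.   -0.87]
[[0.0043, 0.0002, 0.0002], [0.05, 0.0, -0.44]]
[[0.0043, 0.0002, 0.0002], [0.05, 0.0, -0.44]]
[ 0.4448 -0.0791  0.3658] [ 0.472  -0.1456  0.2005] 2.4 0.05327624670992991
```

View pics/w2.png

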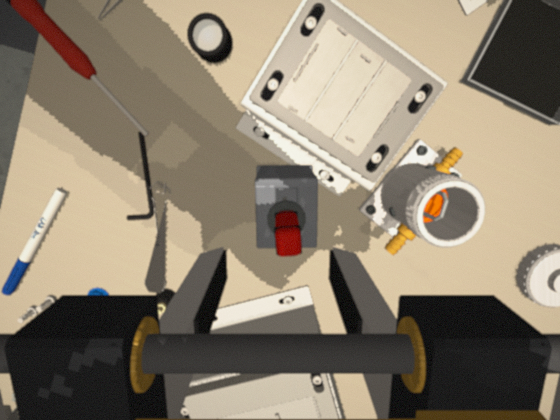

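Handle top is at about (288,243), with the fork below it at columns 256–317 and its sides square to the image.

```bash
python3 - <<'E'
from h import *
W=dict(np.load("w2.npz")); f=cv2.imread("pics/w2.png")
cv2.imwrite("pics/w2h.png",cv2.resize(f[150:270,230:345],None,fx=5,fy=5,interpolation=cv2.INTER_CUBIC))
hsv=cv2.cvtColor(f,cv2.COLOR_BGR2HSV)
m=(((hsv[...,0]<8)|(hsv[...,0]>172))&(hsv[...,1]>150)).astype(np.uint8)[200:270,260:320]
ys,xs=np.nonzero(m); print(xs.min()+260,xs.max()+260,ys.min()+200,ys.max()+200, cv2.minAreaRect(np.argwhere(m)[:,::-1].astype(np.float32)))
print(onz(W,(288,243),.154))
E
```

```text
275 300 211 255 ((27.5, 33.0), (44.0, 25.0), 90.0)
[ 0.47760085 -0.14287122  0.154     ]
```

View pics/w2h.png

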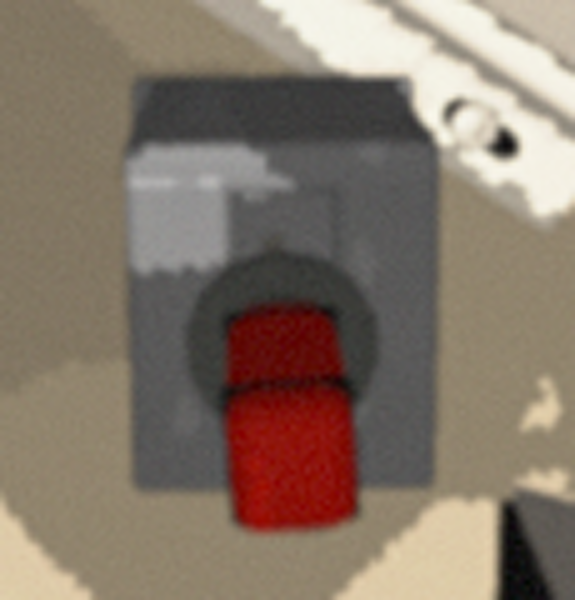

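```bash
python3 plan.py 0.478 -0.1425 0.123 24 4
```

```text
at [ 0.472  -0.1456  0.2005] yaw 22.16 tilt [ 0.0011 -0.0019] rel [ 0.13 -0.02 -1.84]
[[0.0017, -0.0002, 0.0194], [0.03, -0.0, -0.46]]
[[0.0017, -0.0002, 0.0194], [0.03, -0.0, -0.46]]
[[0.0017, -0.0001, 0.0194], [0.03, -0.0, -0.46]]
[[0.0017, -0.0001, 0.0194], [0.03, -0.0, -0.46]]
```

Request:
{"method": "servo_tool", "body": {
  "deltas": [
    [[0.0065, -0.0003, 0.005], [0.1, 0, -1]],
    [[0, 0, 0.019], [0, 0, -0.5]],
    [[0, 0, 0.02], [0, 0, -0.3]],
    [[0, 0, 0.02], [0, 0, 0]],
    [[0, 0, 0.01], [0, 0, 0]]
  ]
}}

```text
time: 3.02
tool_pos: [0.4822, -0.1437, 0.1231]
orientation: [0.0, 0.978, 0.209, 0.001]
wrist_force: [0.2, -0.7, 0.8]
gripper_width: 0.0533
```

```bash
python3 plan.py 0.478 -0.1425 0.123 24 1
```

```text
at [ 0.4822 -0.1437  0.1231] yaw 24.1 tilt [ 0.0016 -0.0004] rel [ 0.06 -0.08  0.1 ]
[[-0.0033, -0.0028, 0.0001], [0.06, -0.08, 0.1]]
```

Request:
{"method": "servo_tool", "body": {
  "deltas": [
    [[-0.003, -0.0025, 0], [0, -0.1, 0]],
    [[0, 0, 0], [0, 0, 0]]
  ]
}}

```text
time: 3.28
tool_pos: [0.4787, -0.1425, 0.1228]
orientation: [0.0, 0.978, 0.209, -0.001]
wrist_force: [-0.9, 0.4, 0.7]
gripper_width: 0.0531
```

```bash
python3 plan.py 0.478 -0.1425 0.123 24 1; python3 snap.py wrist w3; python3 snap.py scene s3 140 140 340 290 4
```

```text
at [ 0.4787 -0.1425  0.1228] yaw 24.13 tilt [-0.0009 -0.0007] rel [0.02 0.06 0.13]
[[-0.0006, -0.0003, -0.0002], [0.02, 0.06, 0.13]]
[ 0.4505 -0.0773  0.2883] [ 0.4788 -0.1426  0.1229] 3.325 0.05339802549462696
[ 0.1458 -0.4649  0.8057] [ 0.4788 -0.1426  0.123 ] 3.375 0.053390750186216904
```

View pics/w3.png

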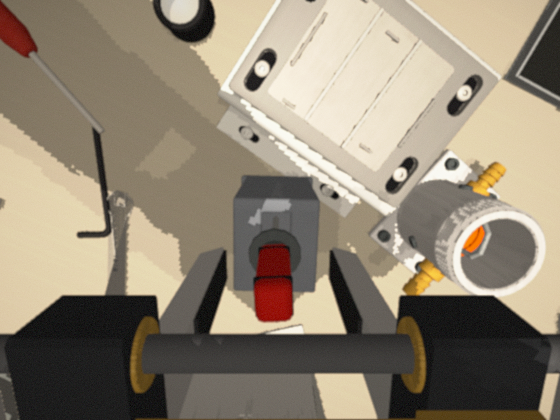

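View pics/s3z.png

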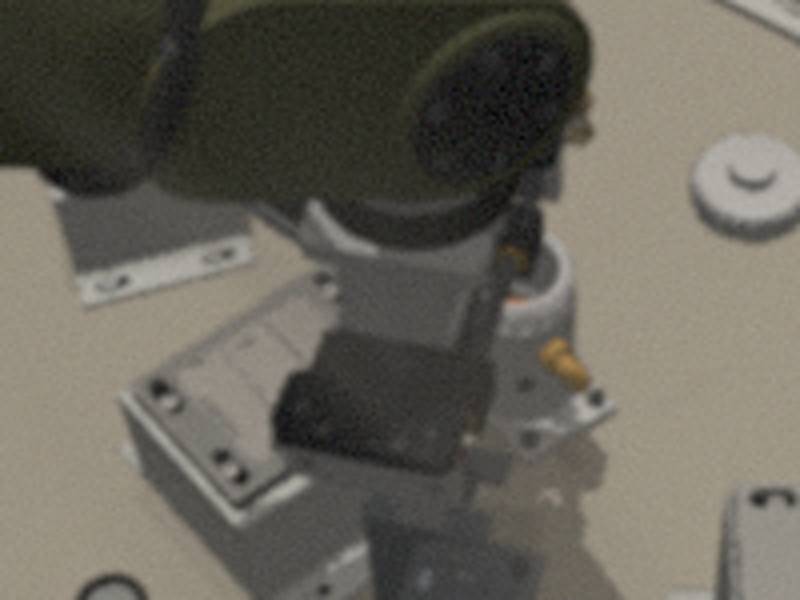

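Request:
{"method": "servo_tool", "body": {
  "deltas": [
    [[-0.0012, 0, 0], [0, 0, 0]],
    [[0, 0, 0], [0, 0, 0]],
    [[0, 0, 0], [0, 0, 0]],
    [[0, 0, 0], [0, 0, 0]],
    [[0, 0, 0], [0, 0, 0]]
  ],
  "grip": 255,
  "newtons": 45
}}

```text
time: 4.0
tool_pos: [0.4781, -0.1433, 0.124]
orientation: [0.001, 0.978, 0.209, 0.001]
wrist_force: [0.1, 0.0, -0.6]
gripper_width: 0.0159
```

```bash
python3 plan.py 0.478 -0.1425 0.123 24 1; python3 -c "from rig import state;s=state();print(s['wrist_force'],s['torque'])"; python3 snap.py wrist w4
```

```text
at [ 0.4781 -0.1433  0.124 ] yaw 24.12 tilt [ 0.0014 -0.0016] rel [ 0.11 -0.03  0.12]
[[0.0003, -0.0008, 0.001], [0.11, -0.03, 0.12]]
[ 0.12888098  0.03535201 -0.57591038] [-0.01771299 -0.11595608 -0.01450647]
[ 0.4495 -0.078   0.2894] [ 0.4781 -0.1433  0.124 ] 4.05 0.015836974307106406
```

View pics/w4.png

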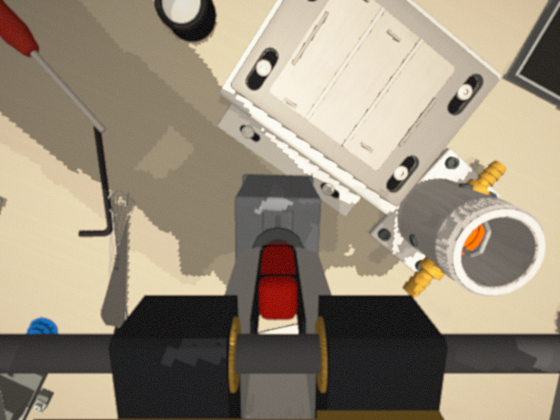

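```bash
python3 - <<'E'
from h import *
W=dict(np.load("w4.npz")); f=cv2.imread("pics/w4.png")
p,r=pose()
for uv in [(278,298),(278,277),(278,319)]:
    X=onz(W,uv,.154); print(X.round(4), r.inv().apply(X-p).round(4))
cv2.imwrite("pics/w4h.png",cv2.resize(f[170:350,220:340],None,fx=3.3,fy=3.3,interpolation=cv2.INTER_CUBIC))
E
python3 plan.py 0.478 -0.143 0.220 24 5
```

```text
[ 0.478  -0.1411  0.154 ] [ 0.0009 -0.0021 -0.03  ]
[ 0.4743 -0.1327  0.154 ] [ 0.0009 -0.0113 -0.03  ]
[ 0.4819 -0.1497  0.154 ] [ 0.0009  0.0074 -0.0299]
at [ 0.4781 -0.1433  0.124 ] yaw 24.12 tilt [ 0.0014 -0.0016] rel [ 0.12 -0.04  0.12]
[[0.0, -0.0, -0.0192], [0.02, -0.01, 0.02]]
[[0.0, -0.0, -0.0192], [0.02, -0.01, 0.02]]
[[0.0, -0.0, -0.0192], [0.02, -0.01, 0.02]]
[[0.0, -0.0001, -0.0192], [0.02, -0.01, 0.02]]
[[0.0, -0.0001, -0.0192], [0.02, -0.01, 0.02]]
```

View pics/w4h.png

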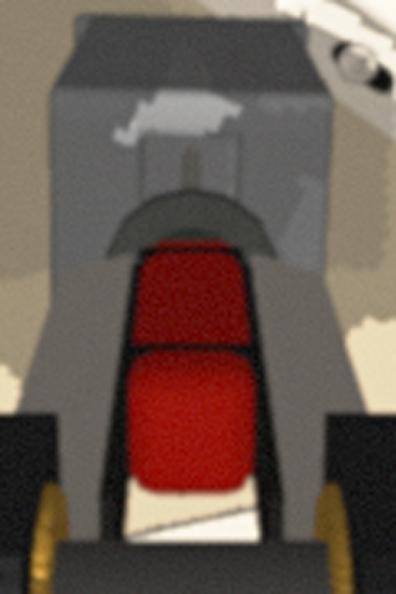

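Request:
{"method": "servo_tool", "body": {
  "deltas": [
    [[0, 0, -0.008], [0, 0, 0]],
    [[0, 0, -0.02], [0.1, 0, 0]],
    [[0, 0, -0.025], [0, 0, 0]],
    [[0, 0, -0.025], [0, 0, 0]],
    [[0, 0, -0.022], [0, 0, 0]]
  ]
}}

```text
time: 4.68
tool_pos: [0.4773, -0.143, 0.2274]
orientation: [-0.001, 0.978, 0.209, -0.001]
wrist_force: [-0.8, -0.4, -1.4]
gripper_width: 0.0158
```

```bash
python3 plan.py 0.5841 -0.0941 0.230 100.5 8; python3 -c "from rig import state;s=state();print(s['wrist_force'],s['torque'])"; python3 snap.py wrist w5;python3 snap.py scene s5 180 140 340 290 4
```

```text
at [ 0.4773 -0.143   0.2274] yaw 24.12 tilt [-0.0021  0.0011] rel [ -0.15   0.   -76.38]
[[0.0147, -0.0001, -0.0003], [-0.02, 0.0, -9.55]]
[[0.0145, 0.0023, -0.0003], [-0.02, 0.0, -9.55]]
[[0.0139, 0.0047, -0.0003], [-0.02, 0.0, -9.55]]
[[0.0129, 0.0069, -0.0003], [-0.02, 0.0, -9.55]]
[[0.0116, 0.009, -0.0003], [-0.02, 0.0, -9.55]]
[[0.01, 0.0108, -0.0003], [-0.02, 0.0, -9.55]]
[[0.008, 0.0123, -0.0003], [-0.02, 0.0, -9.55]]
[[0.0059, 0.0135, -0.0003], [-0.02, 0.0, -9.55]]
[-0.77235639 -0.40887996 -1.35026654] [-0.03133358 -0.16996689 -0.06931928]
[ 0.4493 -0.0781  0.393 ] [ 0.4781 -0.1433  0.2303] 4.725 0.015965251742841878
[ 0.1458 -0.4649  0.8057] [ 0.478  -0.1433  0.2285] 4.775 0.0158376194292095
```

View pics/w5.png

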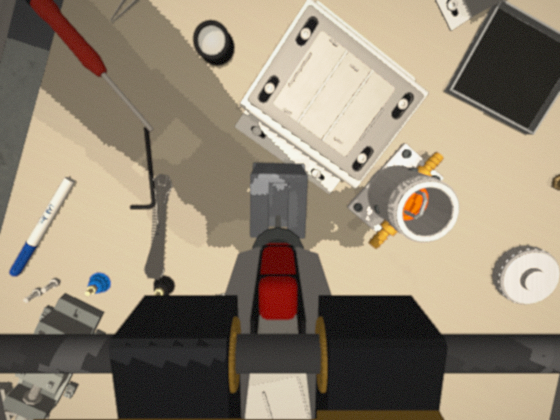

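View pics/s5z.png

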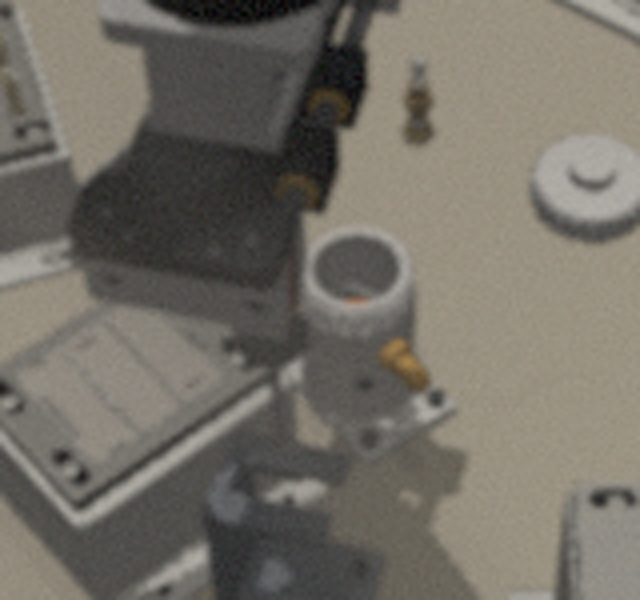

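Request:
{"method": "servo_tool", "body": {
  "deltas": [
    [[0.0147, 0, 0], [-0.1, 0, -9.5]],
    [[0.0145, 0.0023, 0], [0, 0, -9.5]],
    [[0.014, 0.0047, 0], [0, 0, -9.5]],
    [[0.013, 0.007, 0], [0, 0, -9.5]],
    [[0.0115, 0.009, 0], [0, 0, -9.5]]
  ]
}}

```text
time: 5.4
tool_pos: [0.5451, -0.1115, 0.2245]
orientation: [-0.0, 0.804, 0.595, -0.001]
wrist_force: [0.4, 0.6, -1.1]
gripper_width: 0.016
```

```bash
python3 plan.py 0.5841 -0.0941 0.230 100.5 4
```

```text
at [ 0.5451 -0.1115  0.2245] yaw 73.01 tilt [-0.0019 -0.0006] rel [ -0.11   0.04 -27.49]
[[0.007, 0.0081, -0.0014], [-0.03, 0.01, -6.87]]
[[0.006, 0.0088, -0.0014], [-0.03, 0.01, -6.87]]
[[0.0049, 0.0095, -0.0014], [-0.03, 0.01, -6.87]]
[[0.0037, 0.01, -0.0014], [-0.03, 0.01, -6.87]]
```

Request:
{"method": "servo_tool", "body": {
  "deltas": [
    [[0.007, 0.008, -0.002], [-0.1, 0, -6.9]],
    [[0.006, 0.009, -0.002], [0, 0, -6.9]],
    [[0.005, 0.0095, -0.001], [0, 0, -6.9]],
    [[0.0035, 0.0095, 0], [0, 0, -6.5]],
    [[0, 0, 0], [0, 0, 0]]
  ]
}}

```text
time: 6.02
tool_pos: [0.5839, -0.0926, 0.2236]
orientation: [-0.003, 0.635, 0.773, -0.002]
wrist_force: [-0.3, -0.2, -0.8]
gripper_width: 0.0158
```

```bash
python3 plan.py 0.5841 -0.0941 0.230 100.5 1;python3 snap.py wrist w6; python3 snap.py scene s6 180 140 340 290 4;python3 snap.py top t6 220 160 380 280 5
```

```text
at [ 0.5839 -0.0926  0.2236] yaw 101.2 tilt [-0.007   0.0007] rel [-0.39 -0.11  0.7 ]
[[-0.0015, -0.0001, -0.0064], [-0.39, -0.11, 0.7]]
[ 0.5158 -0.1068  0.3895] [ 0.5837 -0.0928  0.2236] 6.075 0.015599144295981577
[ 0.1458 -0.4649  0.8057] [ 0.5836 -0.0929  0.2239] 6.125 0.015854044191996604
[ 0.1234 -0.1372  0.9865] [ 0.5836 -0.093   0.2243] 6.175 0.015504210677461766
```

View pics/w6.png

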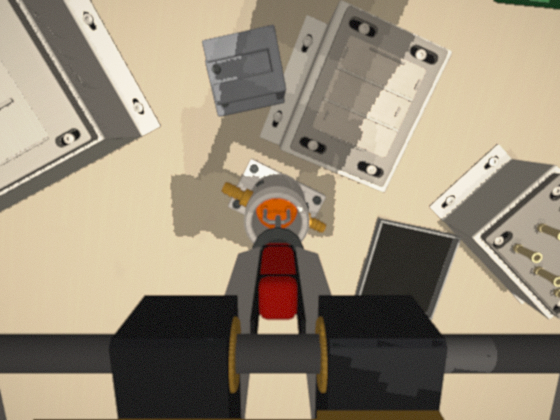

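View pics/s6z.png

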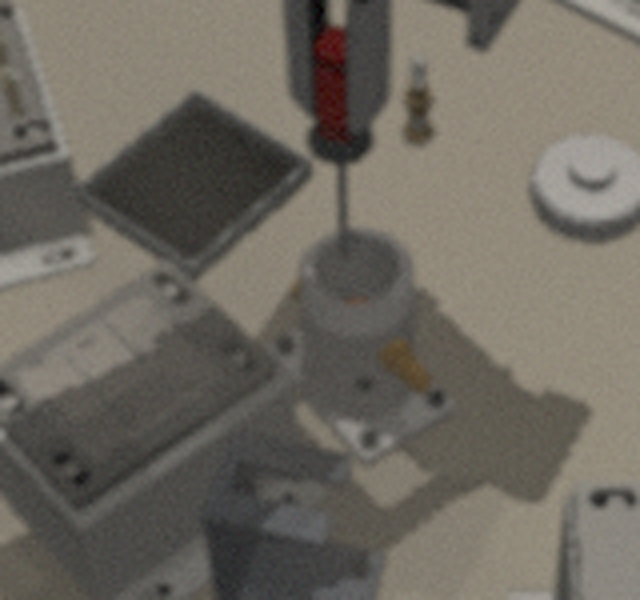

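View pics/t6z.png

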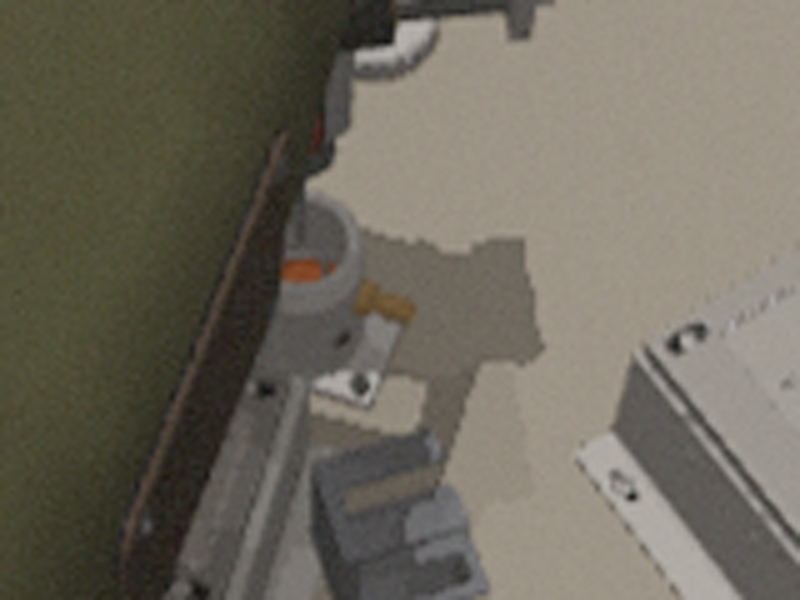

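The hook hangs straight over the bore. In w6 the loop shows at about (277,212), symmetric about the shank. I'll zoom in.

```bash
python3 - <<'E'
from h import *
f=cv2.imread("pics/w6.png")
cv2.imwrite("pics/w6h.png",cv2.resize(f[165:260,225:330],None,fx=6,fy=6,interpolation=cv2.INTER_CUBIC))
E
```

```text
(no output)
```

View pics/w6h.png

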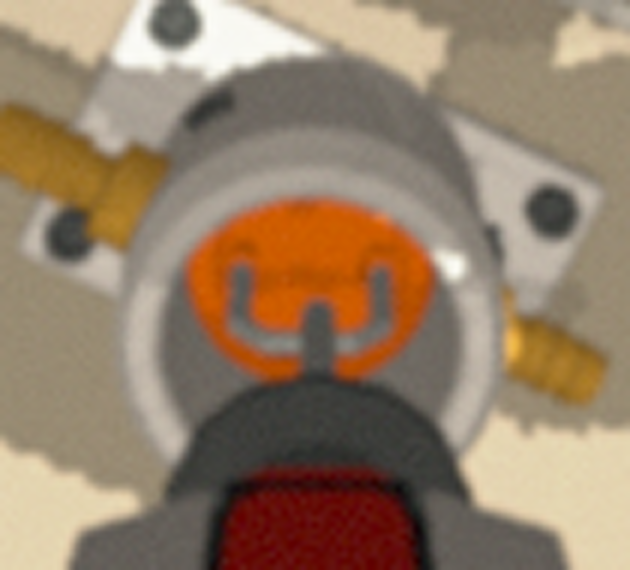

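```bash
python3 - <<'E'
from h import *
W=dict(np.load("w6.npz"))
z=lambda x,y:(225+x/6-.4,165+y/6-.4)
for n,a,h in [("bar",(311,346),.0695),("feet",(311,256),.046),("footL",(243,256),.046),("footR",(378,258),.046),("mouth back edge outer",(318,115),.095),("beak foot(axis) ~",(318,335),.1136),("beak nose tip",(318,300),.121),("barL",(240,325),.069),("barR",(380,330),.069)]:
    print(n,onz(W,z(*a),h).round(4))
p,r=pose()
print("pred shank",(p-0.0022*r.as_matrix()[:,1]).round(4), "nose",(p+(0.0104-0.0022)*r.as_matrix()[:,1]).round(4))
E
```

```text
bar [ 0.5992 -0.091   0.0695]
feet [ 0.5907 -0.0927  0.046 ]
footL [ 0.5928 -0.1034  0.046 ]
footR [ 0.5889 -0.0821  0.046 ]
mouth back edge outer [ 0.5606 -0.0976  0.095 ]
beak foot(axis) ~ [ 0.5861 -0.0925  0.1136]
beak nose tip [ 0.5798 -0.0938  0.121 ]
barL [ 0.5982 -0.1021  0.069 ]
barR [ 0.5949 -0.0812  0.069 ]
pred shank [ 0.5814 -0.0934  0.2243] nose [ 0.5916 -0.0914  0.2242]
```

```bash
python3 - <<'E'
from h import *
W=dict(np.load("w6.npz"))
p=np.array([.5837,-.0928,.2236]); r=pose()[1]; M=r.as_matrix()
def zz(n,X):
    u=proj(W,X); print(n,((u-[225,165]+.4)*6).round(0),X.round(4))
b=p-0.0022*M[:,1]+0.110*M[:,2]
zz("foot",b); zz("beak far",b+.0104*M[:,1]+.0022*M[:,2]);zz("nosetop",b+.0126*M[:,1]-.0072*M[:,2]);zz("collar ctr",b-.078*M[:,2]); zz("collar far",b-.082*M[:,2]+.015*M[:,1]);zz("collar far low",b-.078*M[:,2]+.015*M[:,1])
zz("collar L",b-.08*M[:,2]-.015*M[:,0])
E
```

```text
foot [321. 295.] [ 0.5808 -0.0932  0.1136]
beak far [321. 368.] [ 0.591  -0.0912  0.1114]
nosetop [321. 405.] [ 0.5933 -0.0908  0.1207]
collar ctr [322. 493.] [ 0.5813 -0.0932  0.1916]
collar far [322. 656.] [ 0.5961 -0.0903  0.1955]
collar far low [321. 640.] [ 0.5961 -0.0903  0.1915]
collar L [163. 499.] [ 0.5842 -0.1079  0.1936]
```

```bash
python3 plan.py 0.582 -0.0952 0.190 100.5 3
```

```text
at [ 0.5836 -0.093   0.2243] yaw 101.06 tilt [-0.0063  0.0004] rel [-0.35 -0.09  0.56]
[[-0.0006, -0.0006, 0.0114], [-0.12, -0.03, 0.19]]
[[-0.0006, -0.0006, 0.0114], [-0.12, -0.03, 0.19]]
[[-0.0006, -0.0006, 0.0114], [-0.12, -0.03, 0.19]]
```

Request:
{"method": "servo_tool", "body": {
  "deltas": [
    [[-0.0018, -0.0018, 0], [-0.35, -0.1, 0.5]],
    [[0, 0, 0.01], [0, 0, 0]],
    [[0, 0, 0.012], [0, 0, 0]],
    [[0, 0, 0.008], [0, 0, 0]],
    [[0, 0, 0], [0, 0, 0]]
  ]
}}

```text
time: 6.8
tool_pos: [0.5812, -0.0957, 0.1914]
orientation: [-0.0, 0.641, 0.768, -0.0]
wrist_force: [-0.5, 0.5, -1.5]
gripper_width: 0.0158
```

```bash
python3 plan.py 0.582 -0.0952 0.1645 100.5 3;python3 snap.py wrist w7 225 165 330 260 6
```

```text
at [ 0.5812 -0.0957  0.1914] yaw 100.32 tilt [-0.0006 -0.    ] rel [-0.03 -0.01 -0.18]
[[0.0001, 0.0003, 0.009], [-0.01, -0.0, -0.06]]
[[0.0001, 0.0003, 0.009], [-0.01, -0.0, -0.06]]
[[0.0001, 0.0003, 0.009], [-0.01, -0.0, -0.06]]
[ 0.5118 -0.1087  0.357 ] [ 0.5813 -0.0957  0.1919] 6.85 0.015601033571051418
```

View pics/w7z.png

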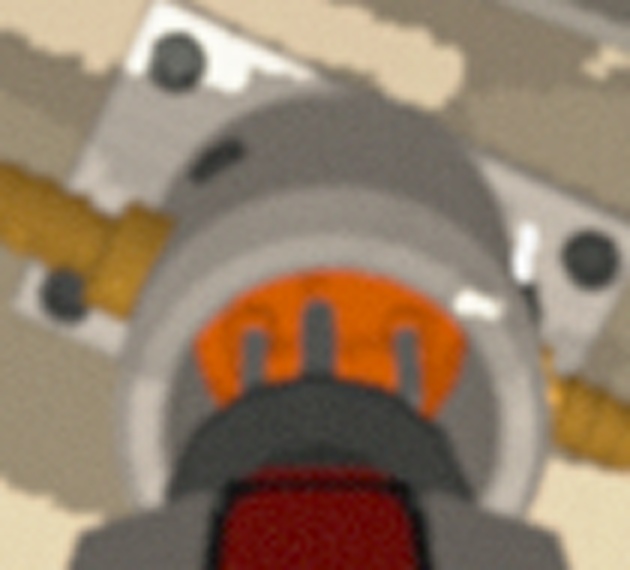

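Request:
{"method": "servo_tool", "body": {
  "deltas": [
    [[0.0013, 0, 0], [0, 0, 0]],
    [[0, 0, 0.006], [0, 0, 0]],
    [[0, 0, 0.006], [0, 0, 0]]
  ]
}}

```text
time: 7.22
tool_pos: [0.5815, -0.0943, 0.1802]
orientation: [0.001, 0.641, 0.768, 0.0]
wrist_force: [-0.1, 0.2, -1.0]
gripper_width: 0.0158
```

Request:
{"method": "servo_tool", "body": {
  "deltas": [
    [[0, 0, 0.005], [0, 0, 0]],
    [[0, 0, 0.005], [0, 0, 0]]
  ]
}}

```text
time: 7.48
tool_pos: [0.5815, -0.0943, 0.1693]
orientation: [0.001, 0.641, 0.768, 0.0]
wrist_force: [0.0, 0.5, -0.5]
gripper_width: 0.0156
```

```bash
python3 plan.py 0.582 -0.0946 0.1645 100.5 1;python3 snap.py wrist w8 225 165 330 260 6; python3 snap.py scene s8 200 150 320 240 6 0.7
```

```text
at [ 0.5815 -0.0943  0.1693] yaw 100.33 tilt [ 0.0015 -0.0005] rel [ 0.08  0.04 -0.17]
[[-0.0004, 0.0005, 0.0048], [0.08, 0.04, -0.17]]
[ 0.5117 -0.1073  0.3347] [ 0.5812 -0.0943  0.1685] 7.525 0.01565756590682935
[ 0.1458 -0.4649  0.8057] [ 0.5812 -0.0943  0.1689] 7.575 0.015504756029339983
```

View pics/w8z.png

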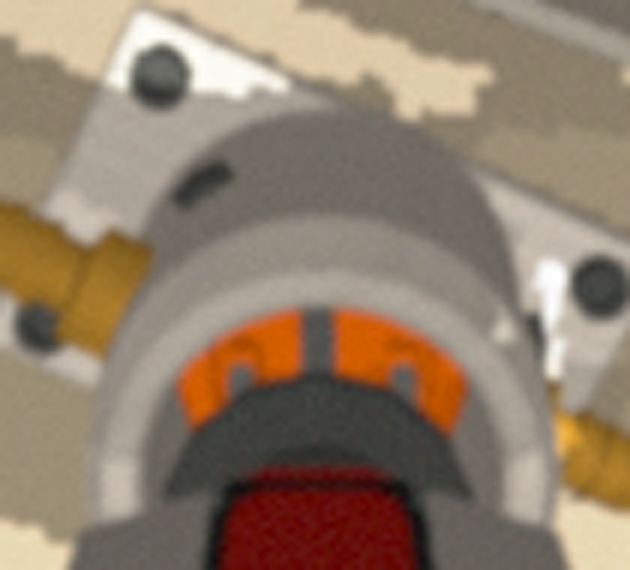

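View pics/s8z.png

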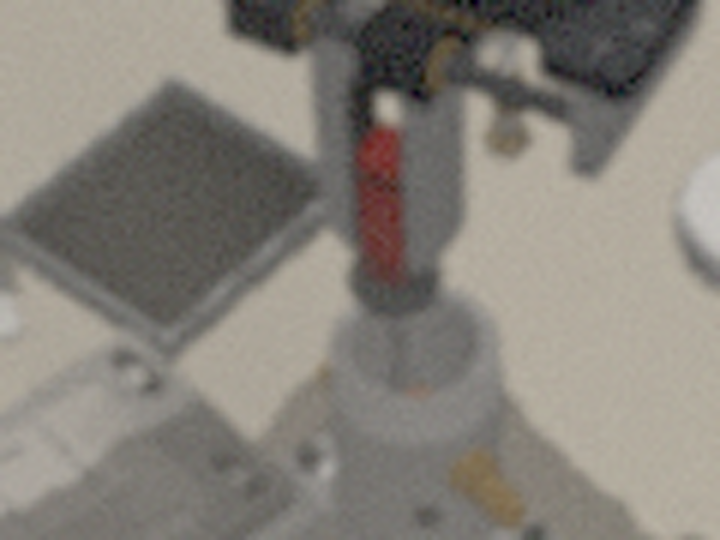

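Request:
{"method": "servo_tool", "body": {
  "deltas": [
    [[0, 0, 0.0025], [0, 0, 0]],
    [[0, 0, 0.002], [0, 0, 0]]
  ]
}}

```text
time: 7.82
tool_pos: [0.5814, -0.0943, 0.1644]
orientation: [0.001, 0.641, 0.768, 0.0]
wrist_force: [0.7, -0.9, -1.4]
gripper_width: 0.016
```

```bash
python3 -c "
from rig import state;s=state();print(s['tool_pos'],s['wrist_force'],s['torque'])"
```

```text
[ 0.5813776  -0.09431905  0.16443917] [ 0.7226162  -0.94732594 -1.42420577] [ 0.08735152 -0.14782787  0.0087965 ]
```

Request:
{"method": "servo_tool", "body": {
  "deltas": [
    [[0, 0.003, 0], [0, 0, 0]],
    [[0, 0.003, 0], [0, 0, 0]],
    [[0, 0.003, 0], [0, 0, 0]],
    [[0, 0, 0], [0, 0, 0]]
  ]
}}

```text
time: 8.32
tool_pos: [0.5911, -0.0926, 0.1646]
orientation: [0.001, 0.641, 0.768, 0.0]
wrist_force: [0.3, -0.8, -1.6]
gripper_width: 0.0163
```

```bash
python3 -c "
from rig import state;s=state();print(s['tool_pos'],s['wrist_force'],s['torque'])"; python3 snap.py wrist w9 225 165 330 260 6
```

```text
[ 0.59107205 -0.09258705  0.16458894] [ 0.34883031 -0.8305966  -1.63663368] [ 0.05957166 -0.11446781 -0.00255006]
[ 0.5214 -0.1056  0.33  ] [ 0.591  -0.0926  0.1646] 8.375 0.015692279147026214
```

View pics/w9z.png

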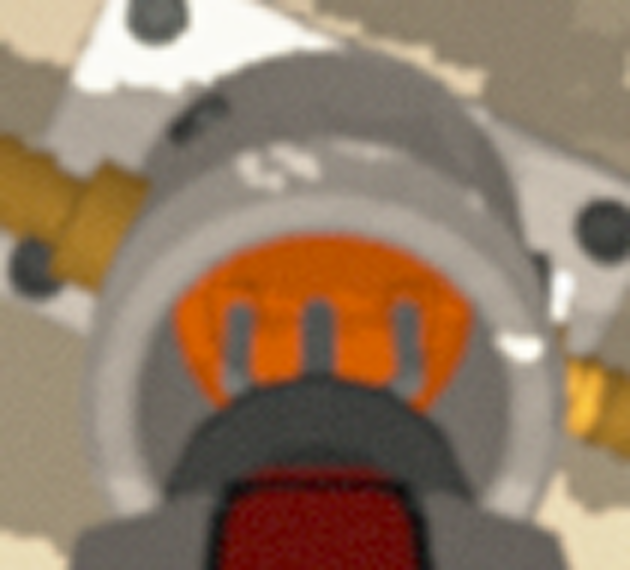

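```bash
python3 - <<'E'
from h import *
W=dict(np.load("w9.npz"))
z=lambda x,y:(225+x/6-.4,165+y/6-.4)
u=np.array([.983,.182,0])
A=onz(W,z(318,303),.0545); print("shank back edge",A.round(4),"axis",(A+.0022*u).round(4))
F=onz(W,z(322,303),.047); print("leg back edge at foot",F.round(4),"feet axis",(F+.00175*u).round(4))
print("tcp along u",pose()[0]@u,"shank",(A+.0022*u)@u,"feet",(F+.00175*u)@u, "bar est",np.array([.5987,-.0912,0])@u)
E
```

```text
shank back edge [ 0.59   -0.0934  0.0545] axis [ 0.5922 -0.093   0.0545]
leg back edge at foot [ 0.5918 -0.0926  0.047 ] feet axis [ 0.5935 -0.0922  0.047 ]
tcp along u 0.5640757500957881 shank 0.5652035609563634 feet 0.5666526065528279 bar est 0.5719237
```

Request:
{"method": "servo_tool", "body": {
  "deltas": [
    [[0, 0.0015, 0], [0, 0, 0]],
    [[0, 0, 0], [0, 0, 0]]
  ]
}}

```text
time: 8.62
tool_pos: [0.5925, -0.0923, 0.1647]
orientation: [0.001, 0.641, 0.768, 0.0]
wrist_force: [0.0, -0.2, -1.0]
gripper_width: 0.0159
```

```bash
python3 -c "
from rig import state;s=state();print(s['tool_pos'],s['wrist_force'],s['torque'])"
```

```text
[ 0.59250347 -0.09232851  0.1646726 ] [ 0.01850863 -0.20881415 -0.95071521] [ 0.02892751 -0.12095581 -0.02610128]
```

Request:
{"method": "servo_tool", "body": {
  "deltas": [
    [[0, 0.001, 0], [0, 0, 0]],
    [[0, 0, 0], [0, 0, 0]]
  ]
}}

```text
time: 8.88
tool_pos: [0.5935, -0.0922, 0.1647]
orientation: [0.001, 0.641, 0.768, 0.0]
wrist_force: [0.0, 0.5, -0.6]
gripper_width: 0.0159
```

```bash
python3 -c "
from rig import state;s=state();print(s['tool_pos'],s['wrist_force'],s['torque'])"
```

```text
[ 0.59351506 -0.09216924  0.16467927] [ 0.01525521  0.48142086 -0.63576943] [ 0.0702736  -0.16196993 -0.0014257 ]
```

Request:
{"method": "servo_tool", "body": {
  "deltas": [
    [[0, 0.0008, 0], [0, 0, 0]],
    [[0, 0, 0], [0, 0, 0]]
  ]
}}

```text
time: 9.12
tool_pos: [0.5943, -0.092, 0.1647]
orientation: [0.001, 0.641, 0.768, 0.0]
wrist_force: [-0.2, 0.9, -0.2]
gripper_width: 0.0158
```

```bash
python3 -c "
from rig import state;s=state();print(s['tool_pos'],s['wrist_force'],s['torque'])"; python3 snap.py wrist w10 225 165 330 260 6; python3 snap.py top t10 220 160 320 240 6 0.7
```

```text
[ 0.59433954 -0.09201318  0.16468861] [-0.15287302  0.88304563 -0.22342093] [ 0.04708913 -0.17184631 -0.00397568]
[ 0.5246 -0.105   0.3301] [ 0.5943 -0.092   0.1647] 9.175 0.01583585252420406
[ 0.1234 -0.1372  0.9865] [ 0.5943 -0.092   0.1647] 9.225 0.016044057592435344
```

View pics/w10z.png

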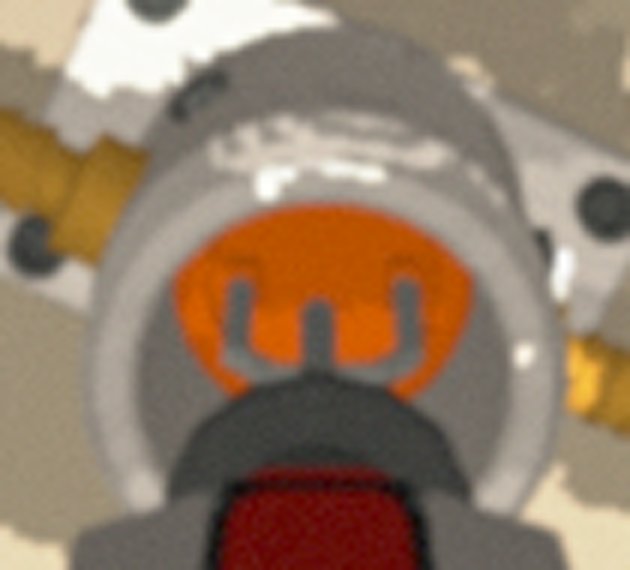

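View pics/t10z.png

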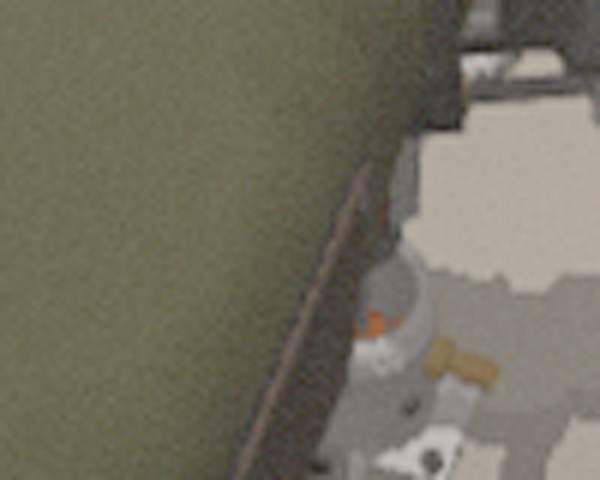

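```bash
python3 - <<'E'
from h import *
W=dict(np.load("w10.npz"))
z=lambda x,y:(225+x/6-.4,165+y/6-.4)
u=np.array([.983,.182,0])
A=onz(W,z(318,303),.0545); print("shank",(A+.0022*u)@u)
for row in (368,374,380):
  for h in (.067,.0695): print(row,h,"bar",onz(W,z(318,row),h)@u)
print(pose()[0]@u)
E
```

```text
shank 0.568531403439231
368 0.067 bar 0.5715357051386372
368 0.0695 bar 0.5708238148701319
374 0.067 bar 0.572314331047008
374 0.0695 bar 0.5715950422283692
380 0.067 bar 0.5730940601995347
380 0.0695 bar 0.5723673623476697
0.5674439152008691
```

Request:
{"method": "servo_tool", "body": {
  "deltas": [
    [[0, 0, -0.002], [0, 0, 0]],
    [[0, 0, -0.002], [0, 0, 0]],
    [[0, 0, -0.001], [0, 0, 0]]
  ]
}}

```text
time: 9.6
tool_pos: [0.5943, -0.092, 0.1701]
orientation: [0.001, 0.641, 0.768, 0.0]
wrist_force: [-0.8, -0.1, -0.7]
gripper_width: 0.0158
```

```bash
python3 -c "
from rig import state;s=state();print(s['tool_pos'],s['wrist_force'],s['torque'])"
```

```text
[ 0.5943026  -0.09203999  0.17009388] [-0.81454124 -0.10545848 -0.68895586] [ 0.10694779 -0.09840852  0.03106092]
```

Request:
{"method": "servo_tool", "body": {
  "deltas": [
    [[0, 0, -0.001], [0, 0, 0]],
    [[0, 0, -0.001], [0, 0, 0]],
    [[0, 0, 0], [0, 0, 0]]
  ]
}}

```text
time: 9.98
tool_pos: [0.5943, -0.092, 0.1723]
orientation: [0.001, 0.641, 0.768, 0.0]
wrist_force: [-0.1, -1.2, -1.2]
gripper_width: 0.0155
```

```bash
python3 -c "
from rig import state;s=state();print(s['tool_pos'],s['wrist_force'],s['torque'])"
```

```text
[ 0.59430876 -0.09203816  0.17232925] [-0.09400005 -1.17681318 -1.21760883] [ 0.12034111 -0.0726886  -0.01471776]
```

Request:
{"method": "servo_tool", "body": {
  "deltas": [
    [[0, 0, -0.001], [0, 0, 0]],
    [[0, 0, -0.001], [0, 0, 0]],
    [[0, 0, 0], [0, 0, 0]]
  ]
}}

```text
time: 10.35
tool_pos: [0.5943, -0.092, 0.1744]
orientation: [0.001, 0.641, 0.768, 0.0]
wrist_force: [0.3, -0.1, -1.0]
gripper_width: 0.0157
```

```bash
python3 -c "
from rig import state;s=state();print(s['tool_pos'],s['wrist_force'],s['torque'])"; python3 snap.py wrist w11 225 165 330 260 6
```

```text
[ 0.59428287 -0.09204079  0.17444585] [ 0.28349207 -0.09083436 -0.97654323] [ 0.01645165 -0.13845031  0.02293887]
[ 0.5246 -0.105   0.3398] [ 0.5943 -0.092   0.1744] 10.4 0.01582615116321477
```

View pics/w11z.png

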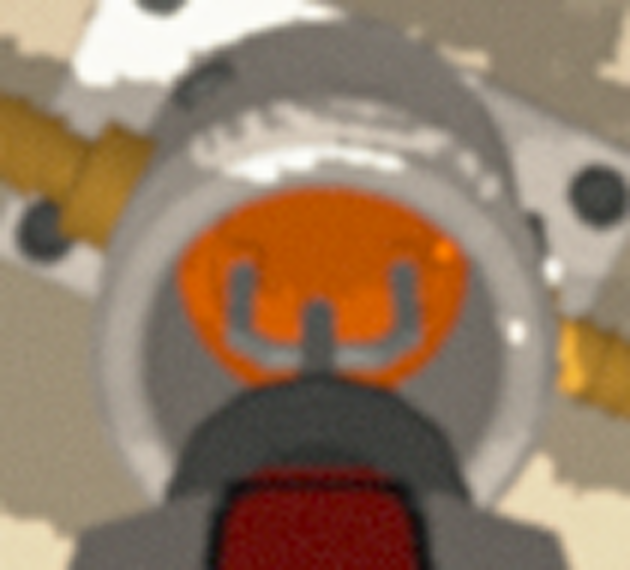

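Request:
{"method": "servo_tool", "body": {
  "deltas": [
    [[0, 0, -0.001], [0, 0, 0]],
    [[0, 0, -0.0005], [0, 0, 0]],
    [[0, 0, 0], [0, 0, 0]]
  ]
}}

```text
time: 10.78
tool_pos: [0.5941, -0.092, 0.1757]
orientation: [0.0, 0.641, 0.768, 0.0]
wrist_force: [0.3, 0.0, -1.4]
gripper_width: 0.0156
```

Request:
{"method": "servo_tool", "body": {
  "deltas": [
    [[0, 0, -0.001], [0, 0, 0]],
    [[0, 0, 0], [0, 0, 0]]
  ]
}}

```text
time: 11.02
tool_pos: [0.594, -0.092, 0.1765]
orientation: [0.0, 0.641, 0.768, -0.0]
wrist_force: [0.4, 0.3, -2.6]
gripper_width: 0.0158
```

Request:
{"method": "servo_tool", "body": {
  "deltas": [
    [[0, 0, -0.001], [0, 0, 0]],
    [[0, 0, 0], [0, 0, 0]]
  ]
}}

```text
time: 11.28
tool_pos: [0.5938, -0.092, 0.1773]
orientation: [-0.0, 0.641, 0.768, -0.0]
wrist_force: [-1.1, -0.2, -2.9]
gripper_width: 0.0159
```

Request:
{"method": "servo_tool", "body": {
  "deltas": [
    [[0, 0, -0.0015], [0, 0, 0]],
    [[0, 0, -0.001], [0, 0, 0]]
  ]
}}

```text
time: 11.52
tool_pos: [0.5932, -0.0919, 0.179]
orientation: [-0.001, 0.641, 0.768, -0.001]
wrist_force: [-1.1, 0.1, -8.0]
gripper_width: 0.0156
```

Request:
{"method": "servo_tool", "body": {
  "deltas": [
    [[0, 0, -0.0015], [0, 0, 0]],
    [[0, 0, -0.001], [0, 0, 0]]
  ]
}}

```text
time: 11.78
tool_pos: [0.593, -0.0918, 0.181]
orientation: [-0.002, 0.641, 0.768, -0.001]
wrist_force: [-0.1, 0.7, -7.8]
gripper_width: 0.0155
```

```bash
python3 -c "
from rig import state;s=state();print(s['tool_pos'],s['wrist_force'],s['torque'])"; python3 snap.py wrist w12 225 165 330 260 6
```

```text
[ 0.59300483 -0.0918329   0.18098672] [-0.14170292  0.73235438 -7.83427316] [ 0.07724254 -0.04149075  0.0096587 ]
[ 0.5241 -0.105   0.3467] [ 0.593  -0.0918  0.1811] 11.825 0.01585987746845736
```

View pics/w12z.png

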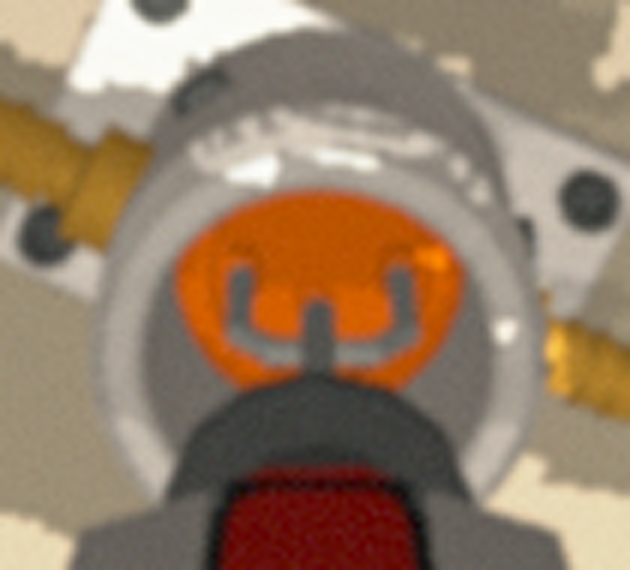

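Request:
{"method": "servo_tool", "body": {
  "deltas": [
    [[0, 0, -0.0015], [0, 0, 0]],
    [[0, 0, -0.001], [0.1, 0, 0]]
  ]
}}

```text
time: 12.08
tool_pos: [0.5931, -0.0918, 0.1838]
orientation: [-0.002, 0.641, 0.768, -0.002]
wrist_force: [-0.9, 0.7, -7.6]
gripper_width: 0.0159
```

Request:
{"method": "servo_tool", "body": {
  "deltas": [
    [[0, 0, -0.0015], [0, 0, 0]],
    [[0, 0, -0.001], [0.1, 0, 0]]
  ]
}}

```text
time: 12.32
tool_pos: [0.5931, -0.0918, 0.1864]
orientation: [-0.003, 0.641, 0.768, -0.002]
wrist_force: [-0.0, -0.5, -6.7]
gripper_width: 0.0155
```

```bash
python3 plan.py 0.594 -0.092 0.183 100.5 1;python3 -c "
from rig import state;s=state();print(s['tool_pos'],s['wrist_force'],s['torque'])"
```

```text
at [ 0.5931 -0.0918  0.1864] yaw 100.32 tilt [-0.0071 -0.0002] rel [-0.4  -0.06 -0.18]
[[-0.0003, 0.0009, 0.0034], [-0.4, -0.06, -0.18]]
[ 0.59308911 -0.09181402  0.18643825] [-0.01367764 -0.52426395 -6.72769245] [-0.05453002 -0.08696638  0.03182835]
```

Request:
{"method": "servo_tool", "body": {
  "deltas": [
    [[0, 0.0003, -0.003], [-0.2, 0, 0]],
    [[0, 0.0003, -0.003], [-0.2, 0, 0]],
    [[0, 0, -0.003], [0, 0, 0]],
    [[0, 0, -0.003], [0, 0, 0]]
  ]
}}

```text
time: 12.82
tool_pos: [0.5936, -0.0917, 0.1991]
orientation: [-0.001, 0.641, 0.768, 0.0]
wrist_force: [-0.5, 0.1, -7.3]
gripper_width: 0.0157
```

```bash
python3 plan.py 0.594 -0.092 0.2 100.5 1;python3 snap.py wrist w13 225 165 330 260 6;python3 snap.py scene s13 200 150 320 240 6 0.7
```

```text
at [ 0.5936 -0.0917  0.1991] yaw 100.32 tilt [-0.0004  0.0012] rel [-0.01 -0.07 -0.18]
[[-0.0003, 0.0004, -0.0009], [-0.01, -0.07, -0.18]]
[ 0.5242 -0.105   0.3647] [ 0.5938 -0.0918  0.1997] 12.875 0.016056148239831383
[ 0.1458 -0.4649  0.8057] [ 0.5939 -0.0917  0.1997] 12.925 0.015574335145084045
```

View pics/w13z.png

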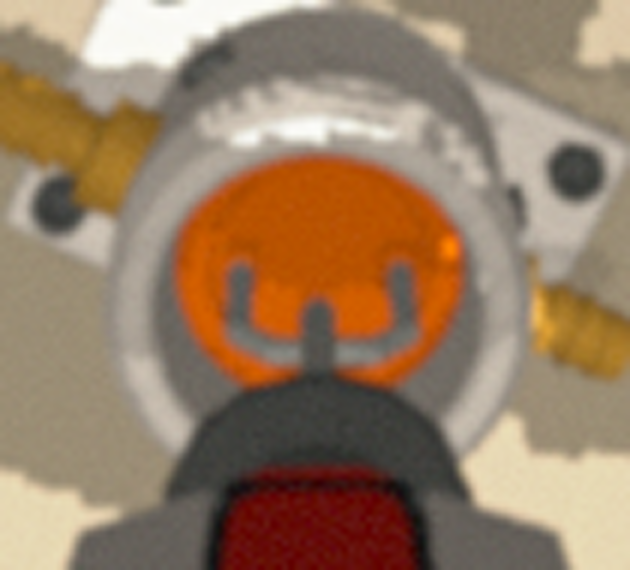

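View pics/s13z.png

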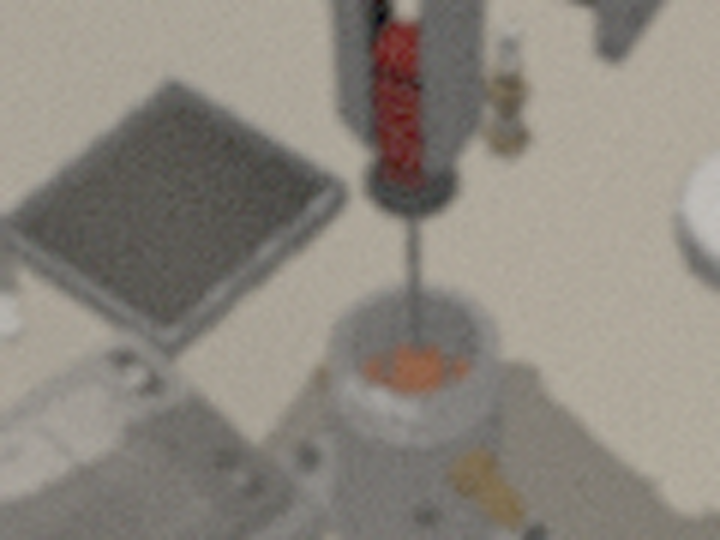

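The element is rising with the hook at a steady pull of about 6 N. Continuing.

Request:
{"method": "servo_tool", "body": {
  "deltas": [
    [[0, 0, -0.004], [0, 0, 0]],
    [[0, 0, -0.004], [0, 0, 0]],
    [[0, 0, -0.004], [0, 0, 0]],
    [[0, 0, -0.004], [0, 0, 0]],
    [[0, 0, -0.004], [0, 0, 0]]
  ]
}}

```text
time: 13.55
tool_pos: [0.5945, -0.0919, 0.2224]
orientation: [0.001, 0.641, 0.768, 0.001]
wrist_force: [-0.1, 0.7, -2.7]
gripper_width: 0.0155
```

```bash
python3 plan.py 0.594 -0.092 0.22 100.5 1
```

```text
at [ 0.5945 -0.0919  0.2224] yaw 100.32 tilt [0.0038 0.0004] rel [ 0.22  0.02 -0.18]
[[-0.0001, -0.0005, 0.0024], [0.22, 0.02, -0.18]]
```

Request:
{"method": "servo_tool", "body": {
  "deltas": [
    [[0, 0, -0.004], [0, 0, 0]],
    [[0, 0, -0.004], [0, 0, 0]],
    [[0, 0, -0.004], [0, 0, 0]],
    [[0, 0, -0.004], [0, 0, 0]],
    [[0, 0, -0.003], [0, 0, 0]]
  ]
}}

```text
time: 14.18
tool_pos: [0.5945, -0.0919, 0.2431]
orientation: [0.002, 0.641, 0.768, 0.002]
wrist_force: [-0.8, -0.4, -3.4]
gripper_width: 0.0158
```

```bash
python3 plan.py 0.594 -0.092 0.27 100.5 4;python3 snap.py wrist w14;python3 snap.py scene s14 200 140 320 230 6 0.7
```

```text
at [ 0.5945 -0.0919  0.2431] yaw 100.33 tilt [0.0043 0.0003] rel [ 0.25  0.03 -0.17]
[[-0.0, -0.0001, -0.0067], [0.06, 0.01, -0.04]]
[[-0.0, -0.0001, -0.0067], [0.06, 0.01, -0.04]]
[[-0.0, -0.0001, -0.0067], [0.06, 0.01, -0.04]]
[[-0.0, -0.0001, -0.0067], [0.06, 0.01, -0.04]]
[ 0.5243 -0.105   0.4083] [ 0.5946 -0.0919  0.2435] 14.225 0.01589720191024932
[ 0.1458 -0.4649  0.8057] [ 0.5946 -0.0919  0.2432] 14.275 0.01587262478610519
```

View pics/w14.png

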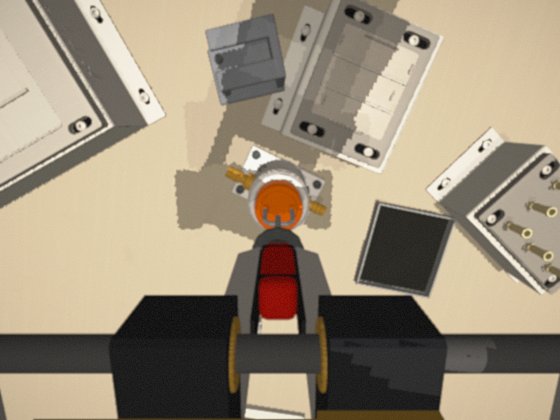

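View pics/s14z.png

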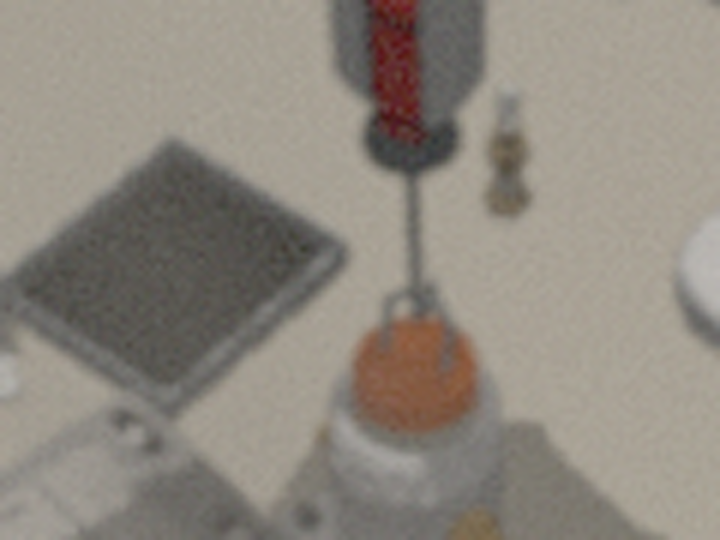

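Request:
{"method": "servo_tool", "body": {
  "deltas": [
    [[0, 0, -0.006], [0.2, 0, 0]],
    [[0, 0, -0.007], [0, 0, 0]],
    [[0, 0, -0.007], [0, 0, 0]],
    [[0, 0, -0.007], [0, 0, 0]],
    [[0, 0, -0.004], [0, 0, 0]]
  ]
}}

```text
time: 14.9
tool_pos: [0.5946, -0.0919, 0.2764]
orientation: [0.001, 0.641, 0.768, 0.0]
wrist_force: [0.3, 0.6, -2.5]
gripper_width: 0.0157
```

Request:
{"method": "servo_tool", "body": {
  "deltas": [
    [[0, 0, -0.002], [0, 0, 0]],
    [[0, 0, 0], [0, 0, 0]]
  ]
}}

```text
time: 15.15
tool_pos: [0.5946, -0.0919, 0.2787]
orientation: [0.001, 0.641, 0.768, 0.0]
wrist_force: [-0.3, 0.4, -2.9]
gripper_width: 0.016
```

```bash
python3 plan.py 0.634 0.059 0.275 100.5 12;python3 snap.py wrist w15;python3 snap.py scene s15 200 140 320 230 6 0.7
```

```text
at [ 0.5946 -0.0919  0.2787] yaw 100.32 tilt [ 0.0015 -0.0005] rel [ 0.08  0.04 -0.18]
[[0.0118, 0.0055, 0.0003], [0.01, 0.0, -0.01]]
[[0.0118, 0.0055, 0.0003], [0.01, 0.0, -0.01]]
[[0.0118, 0.0055, 0.0003], [0.01, 0.0, -0.01]]
[[0.0118, 0.0055, 0.0003], [0.01, 0.0, -0.01]]
[[0.0118, 0.0055, 0.0003], [0.01, 0.0, -0.01]]
[[0.0118, 0.0055, 0.0003], [0.01, 0.0, -0.01]]
[[0.0118, 0.0055, 0.0003], [0.01, 0.0, -0.01]]
[[0.0118, 0.0055, 0.0003], [0.01, 0.0, -0.01]]
[[0.0118, 0.0055, 0.0003], [0.01, 0.0, -0.01]]
[[0.0118, 0.0055, 0.0003], [0.01, 0.0, -0.01]]
[[0.0118, 0.0055, 0.0003], [0.01, 0.0, -0.01]]
[[0.0118, 0.0055, 0.0003], [0.01, 0.0, -0.01]]
[ 0.5248 -0.1048  0.4441] [ 0.5945 -0.0919  0.2786] 15.2 0.016181915186560453
[ 0.1458 -0.4649  0.8057] [ 0.5945 -0.0919  0.2785] 15.25 0.015763262522000884
```

View pics/w15.png

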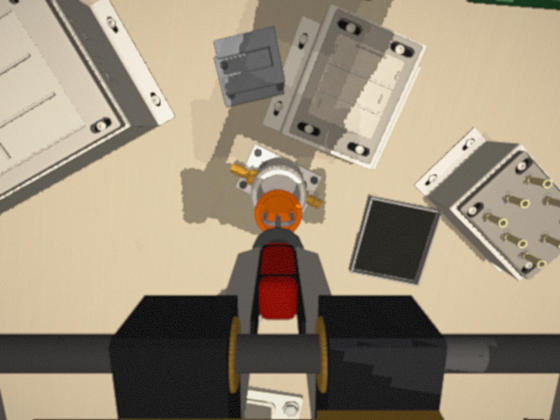

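View pics/s15z.png

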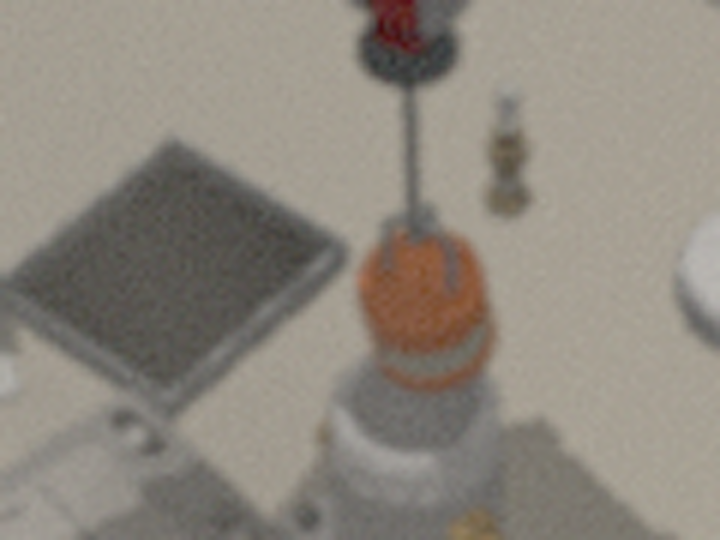

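The element is out and hangs free on the hook, slightly tilted. Carrying it to the tray now.

Request:
{"method": "servo_tool", "body": {
  "deltas": [
    [[0.004, 0.002, 0], [0, 0, 0]],
    [[0.008, 0.004, 0], [0, 0, 0]],
    [[0.011, 0.005, 0], [0, 0, 0]],
    [[0.012, 0.0055, 0], [0, 0, 0]],
    [[0.012, 0.0055, 0], [0, 0, 0]]
  ]
}}

```text
time: 15.88
tool_pos: [0.6085, -0.0383, 0.278]
orientation: [0.0, 0.641, 0.768, 0.0]
wrist_force: [-0.2, 0.7, -3.8]
gripper_width: 0.0158
```

Request:
{"method": "servo_tool", "body": {
  "deltas": [
    [[0.012, 0.0055, 0], [0, 0, 0]],
    [[0.012, 0.0055, 0], [0, 0, 0]],
    [[0.012, 0.0055, 0], [0, 0, 0]],
    [[0.012, 0.0055, 0], [0, 0, 0]],
    [[0.012, 0.0055, 0], [0, 0, 0]]
  ]
}}

```text
time: 16.5
tool_pos: [0.6259, 0.0308, 0.2779]
orientation: [0.0, 0.64, 0.768, 0.0]
wrist_force: [-0.4, 0.0, -1.8]
gripper_width: 0.0157
```

```bash
python3 plan.py 0.634 0.059 0.275 100.5 4
```

```text
at [0.6259 0.0308 0.2779] yaw 100.34 tilt [ 0.0004 -0.    ] rel [ 0.02  0.01 -0.16]
[[0.0066, 0.0033, 0.0007], [0.0, 0.0, -0.04]]
[[0.0066, 0.0033, 0.0007], [0.0, 0.0, -0.04]]
[[0.0066, 0.0033, 0.0007], [0.0, 0.0, -0.04]]
[[0.0066, 0.0033, 0.0007], [0.0, 0.0, -0.04]]
```

Request:
{"method": "servo_tool", "body": {
  "deltas": [
    [[0.009, 0.004, 0], [0, 0, 0]],
    [[0.007, 0.003, 0], [0, 0, 0]],
    [[0.004, 0.002, 0], [0, 0, 0]],
    [[0.002, 0.001, 0], [0, 0, 0]],
    [[0, 0, 0], [0, 0, 0]]
  ]
}}

```text
time: 17.12
tool_pos: [0.6323, 0.0563, 0.2778]
orientation: [0.0, 0.64, 0.768, -0.0]
wrist_force: [1.1, -0.5, -2.0]
gripper_width: 0.016
```

```bash
python3 plan.py 0.634 0.059 0.185 100.5 6;python3 snap.py wrist w16;python3 snap.py scene s16 160 110 320 230 5 0.7; python3 snap.py top t16
```

```text
at [0.6323 0.0563 0.2778] yaw 100.37 tilt [ 0.0001 -0.0002] rel [ 0.01  0.01 -0.13]
[[0.0004, 0.0004, 0.0155], [0.0, 0.0, -0.02]]
[[0.0004, 0.0004, 0.0155], [0.0, 0.0, -0.02]]
[[0.0004, 0.0004, 0.0155], [0.0, 0.0, -0.02]]
[[0.0004, 0.0004, 0.0155], [0.0, 0.0, -0.02]]
[[0.0004, 0.0004, 0.0155], [0.0, 0.0, -0.02]]
[[0.0004, 0.0004, 0.0155], [0.0, 0.0, -0.02]]
[0.5628 0.0432 0.4433] [0.6323 0.0562 0.2778] 17.175 0.01577651386324622
[ 0.1458 -0.4649  0.8057] [0.6323 0.0561 0.2778] 17.225 0.01580695722329736
[ 0.1234 -0.1372  0.9865] [0.6323 0.0561 0.2778] 17.275 0.015555180515032588
```

View pics/w16.png

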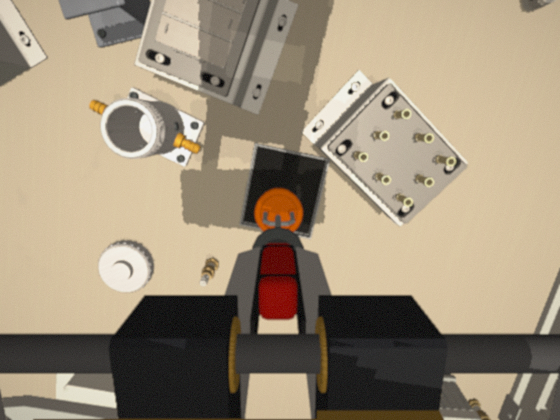

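View pics/s16z.png

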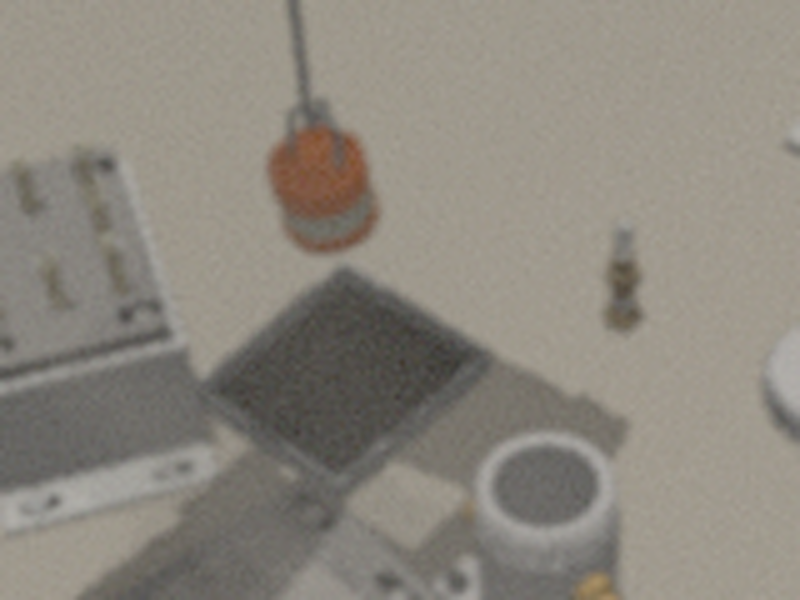

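View pics/t16.png

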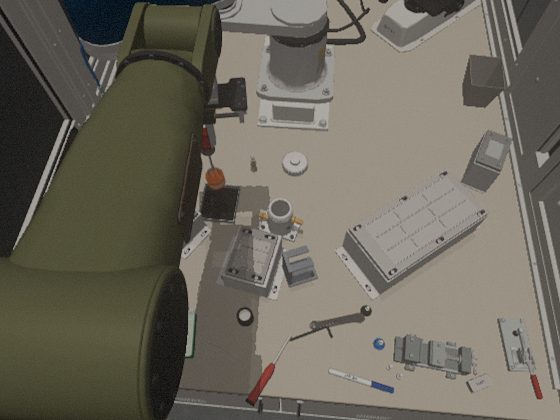

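```bash
python3 - <<'E'
from h import *
W=dict(np.load("w16.npz"))
q=[onz(W,a,.014) for a in [(258,143),(327,160),(309,238),(243,222)]]
for a in q: print(a.round(4))
print(np.mean(q,0).round(4)); 
# with T/S housing
W=dict(np.load("w14.npz")); q=[onz(W,a,.014) for a in [(377,202),(453,215),(431,296),(355,283)]]
for a in q: print(a.round(4))
print(np.mean(q,0).round(4))
E
```

```text
[0.5889 0.0246 0.014 ]
[0.5936 0.1071 0.014 ]
[0.6909 0.1056 0.014 ]
[0.6853 0.0224 0.014 ]
[0.6397 0.0649 0.014 ]
[0.5894 0.018  0.014 ]
[0.5886 0.1049 0.014 ]
[0.6883 0.1087 0.014 ]
[0.6883 0.0166 0.014 ]
[0.6387 0.062  0.014 ]
```

Request:
{"method": "servo_tool", "body": {
  "deltas": [
    [[0.003, 0.003, 0.006], [0, 0, 0]],
    [[0.0025, 0.003, 0.014], [0, 0, 0]],
    [[0, 0.001, 0.016], [0, 0, 0]],
    [[0, 0, 0.016], [0, 0, 0]],
    [[0, 0, 0.016], [0, 0, 0]]
  ]
}}

```text
time: 17.9
tool_pos: [0.6384, 0.0629, 0.2048]
orientation: [-0.0, 0.641, 0.768, -0.0]
wrist_force: [0.4, 0.9, -2.7]
gripper_width: 0.0155
```

Request:
{"method": "servo_tool", "body": {
  "deltas": [
    [[0, 0, 0.012], [0, 0, 0]],
    [[0, 0, 0.006], [0, 0, 0]],
    [[0, 0, 0.002], [0, 0, 0]]
  ]
}}

```text
time: 18.27
tool_pos: [0.638, 0.0628, 0.1821]
orientation: [-0.001, 0.641, 0.768, -0.001]
wrist_force: [0.2, 0.2, -2.9]
gripper_width: 0.0156
```

```bash
python3 plan.py 0.639 0.062 0.175 100.5 1;python3 snap.py wrist w17;python3 snap.py scene s17 160 110 320 230 5 0.7
```

```text
at [0.638  0.0628 0.1821] yaw 100.33 tilt [-0.0021 -0.0003] rel [-0.12 -0.   -0.17]
[[-0.001, 0.0008, 0.0071], [-0.12, -0.0, -0.17]]
[0.5689 0.0498 0.3477] [0.638  0.0628 0.182 ] 18.325 0.015884293013139462
[ 0.1458 -0.4649  0.8057] [0.6381 0.0628 0.1824] 18.375 0.01599884575123609
```

View pics/s17z.png

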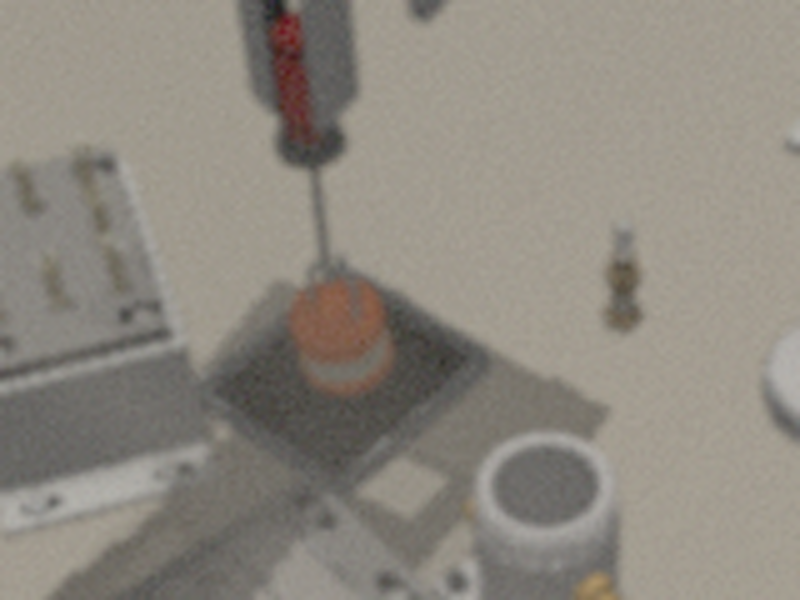

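View pics/w17.png

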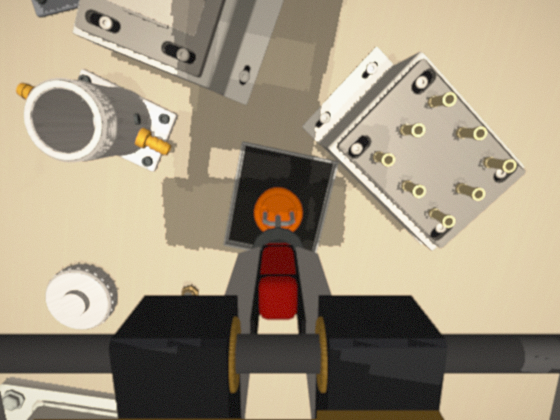

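Request:
{"method": "servo_tool", "body": {
  "deltas": [
    [[0, 0, 0.002], [0, 0, 0]],
    [[0, 0, 0.002], [0, 0, 0]],
    [[0, 0, 0.002], [0, 0, 0]],
    [[0, 0, 0.0015], [0, 0, 0]]
  ]
}}

```text
time: 18.88
tool_pos: [0.6385, 0.0629, 0.1757]
orientation: [0.0, 0.641, 0.768, 0.0]
wrist_force: [-0.5, -0.0, -2.1]
gripper_width: 0.0158
```

Request:
{"method": "servo_tool", "body": {
  "deltas": [
    [[0, 0, 0.0015], [0, 0, 0]],
    [[0, 0, 0.0015], [0, 0, 0]],
    [[0, 0, 0.001], [0, 0, 0]]
  ]
}}

```text
time: 19.25
tool_pos: [0.6386, 0.0628, 0.1716]
orientation: [0.0, 0.641, 0.768, 0.0]
wrist_force: [-0.2, 1.4, -0.3]
gripper_width: 0.0159
```

```bash
python3 snap.py wrist w18 225 165 330 260 6;python3 snap.py scene s18 190 140 270 200 8 0.7
```

```text
[0.569  0.0498 0.3371] [0.6386 0.0628 0.1716] 19.3 0.015734349755769695
[ 0.1458 -0.4649  0.8057] [0.6386 0.0629 0.1716] 19.35 0.016093596317796173
```

View pics/s18z.png

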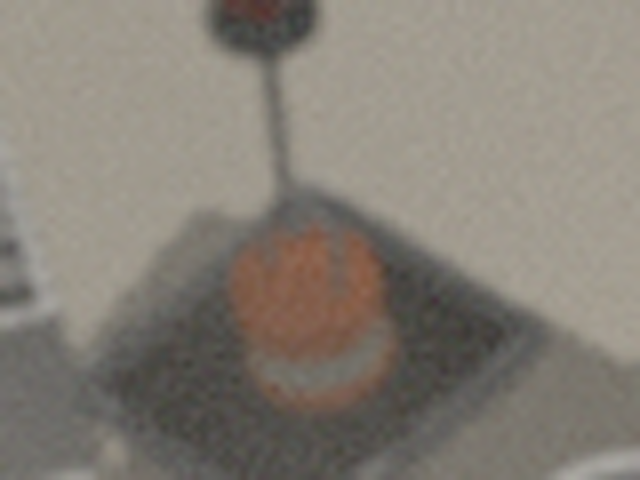

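View pics/w18z.png

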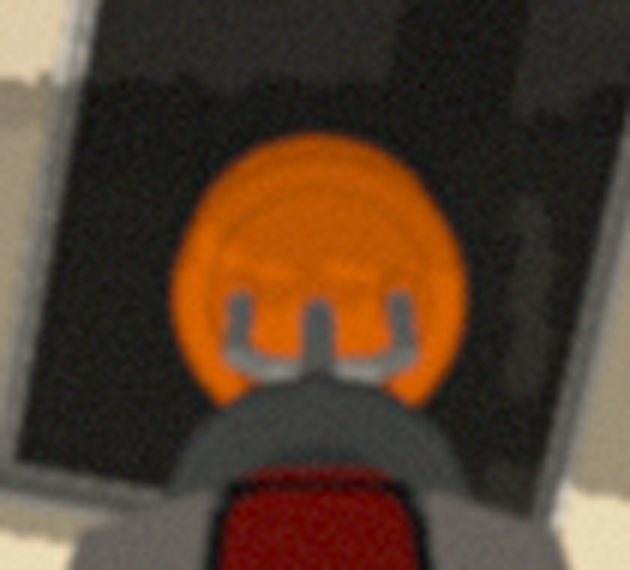

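Request:
{"method": "servo_tool", "body": {
  "deltas": [
    [[0, 0, 0.0012], [0, 0, 0]],
    [[0, 0, 0.0012], [0, 0, 0]],
    [[0, 0, 0.0012], [0, 0, 0]]
  ]
}}

```text
time: 19.73
tool_pos: [0.6389, 0.0629, 0.1682]
orientation: [0.001, 0.641, 0.768, 0.0]
wrist_force: [0.7, 0.2, -0.1]
gripper_width: 0.0158
```

Request:
{"method": "servo_tool", "body": {
  "deltas": [
    [[0, 0, 0.0015], [0, 0, 0]],
    [[0, 0, 0.0015], [0, 0, 0]],
    [[0, 0, 0.0015], [0, 0, 0]]
  ]
}}

```text
time: 20.1
tool_pos: [0.6387, 0.0628, 0.1633]
orientation: [0.001, 0.641, 0.768, 0.0]
wrist_force: [-0.2, 0.4, -1.1]
gripper_width: 0.0161
```

```bash
python3 snap.py wrist w19 225 165 330 260 6;python3 snap.py scene s19 190 140 270 200 8 0.7
```

```text
[0.5691 0.0498 0.3287] [0.6386 0.0628 0.163 ] 20.15 0.015709548435246627
[ 0.1458 -0.4649  0.8057] [0.6387 0.0629 0.1631] 20.2 0.015806889131285116
```

View pics/s19z.png

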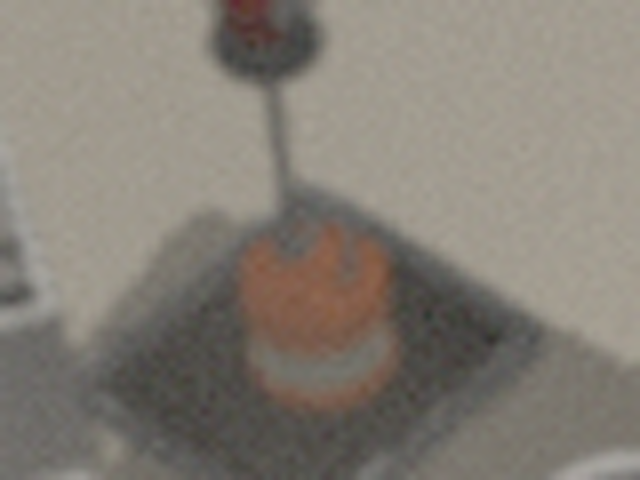

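View pics/w19z.png

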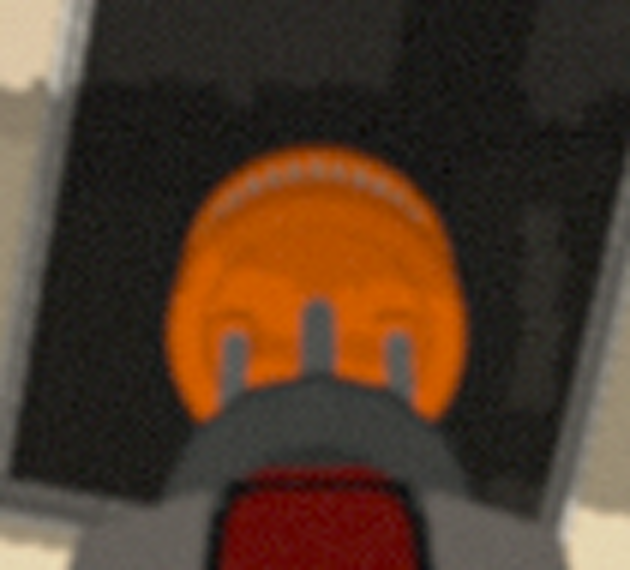

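```bash
python3 - <<'E'
from h import *
W=dict(np.load("w19.npz"))
z=lambda x,y:(225+x/6-.4,165+y/6-.4)
u=np.array([.983,.182,0])
A=onz(W,z(318,303),.053); print("shank",(A+.0022*u)@u)
F=onz(W,z(318,332),.041); print("feet",(F+.00175*u)@u,F+.00175*u)
for n,a,h in [("back top rim",(318,180),.040),("bottom back rim",(318,146),.0045),("L",(167,325),.04),("R",(468,325),.04)]:
    X=onz(W,z(*a),h); print(n,X.round(4),X@u)
E
```

```text
shank 0.6403278629967628
feet 0.6469742891501934 [0.64638216 0.0636298  0.041     ]
back top rim [0.6242 0.0596 0.04  ] 0.6244242152314946
bottom back rim [0.6259 0.0598 0.0045] 0.6261282718269121
L [0.6476 0.0429 0.04  ] 0.6444544358869061
R [0.6403 0.0833 0.04  ] 0.6445561369444689
```

Request:
{"method": "servo_tool", "body": {
  "deltas": [
    [[0, 0, 0.002], [0, 0, 0]],
    [[0, 0, 0.0015], [0, 0, 0]],
    [[0, -0.001, 0], [0, 0, 0]],
    [[0, -0.002, 0], [0, 0, 0]],
    [[0, -0.002, 0], [0, 0, 0]]
  ]
}}

```text
time: 20.82
tool_pos: [0.6335, 0.0619, 0.1594]
orientation: [0.0, 0.641, 0.768, 0.0]
wrist_force: [0.5, 0.4, -0.5]
gripper_width: 0.0158
```

Request:
{"method": "servo_tool", "body": {
  "deltas": [
    [[0, -0.002, 0], [0, 0, 0]],
    [[0, -0.002, 0], [0, 0, 0]],
    [[0, 0, 0], [0, 0, 0]]
  ]
}}

```text
time: 21.2
tool_pos: [0.6291, 0.0611, 0.1596]
orientation: [0.0, 0.641, 0.768, 0.0]
wrist_force: [0.1, -0.4, -0.2]
gripper_width: 0.0159
```

```bash
python3 snap.py wrist w20 225 165 330 260 6;python3 snap.py scene s20 190 140 270 200 8 0.7
```

```text
[0.5595 0.0481 0.3251] [0.6292 0.0611 0.1597] 21.25 0.01614896149522105
[ 0.1458 -0.4649  0.8057] [0.6293 0.0611 0.1597] 21.3 0.01599254070340133
```

View pics/s20z.png

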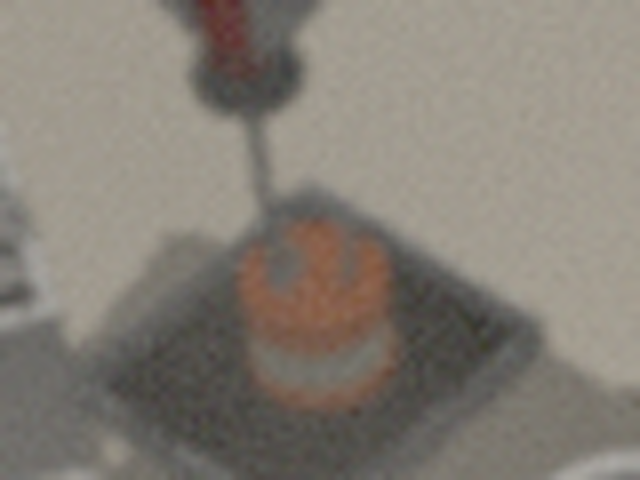

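View pics/w20z.png

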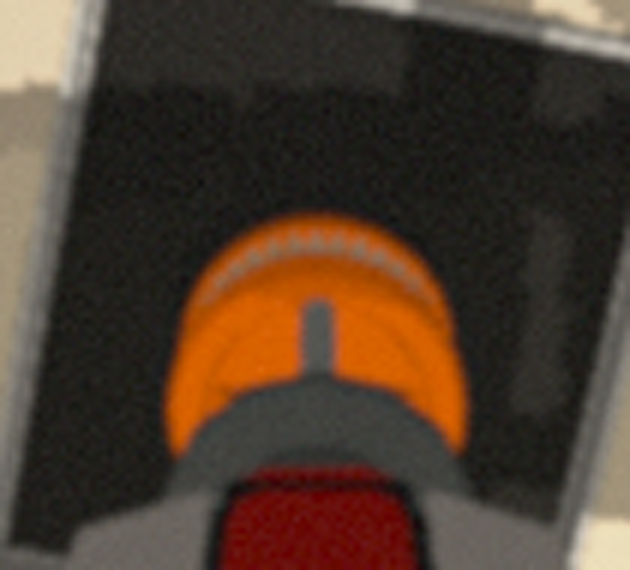

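The element stays put while the hook retreats, so the hook is clear. Raising it now.

Request:
{"method": "servo_tool", "body": {
  "deltas": [
    [[0, -0.003, 0], [0, 0, 0]],
    [[0, 0, -0.003], [0, 0, 0]],
    [[0, 0, -0.005], [0, 0, 0]],
    [[0, 0, -0.01], [0, 0, 0]],
    [[0, 0, -0.015], [0, 0, 0]]
  ]
}}

```text
time: 21.92
tool_pos: [0.6259, 0.0606, 0.1941]
orientation: [0.0, 0.641, 0.768, -0.0]
wrist_force: [0.2, 0.3, -1.2]
gripper_width: 0.0156
```

Request:
{"method": "servo_tool", "body": {
  "deltas": [
    [[0, 0, -0.02], [0, 0, 0]],
    [[0, 0, -0.02], [0, 0, 0]],
    [[0, 0, -0.008], [0, 0, 0]],
    [[0, 0, 0], [0, 0, 0]]
  ]
}}

```text
time: 22.42
tool_pos: [0.6264, 0.0606, 0.2479]
orientation: [0.002, 0.641, 0.768, 0.001]
wrist_force: [0.2, -0.1, -0.9]
gripper_width: 0.0157
```

```bash
python3 snap.py wrist w21;python3 snap.py scene s21 160 110 320 230 5 0.7; python3 plan.py 0.4781 -0.1433 0.232 24.12 12
```

```text
[0.5562 0.0476 0.4131] [0.6263 0.0606 0.2475] 22.475 0.015779492518655527
[ 0.1458 -0.4649  0.8057] [0.6261 0.0606 0.2469] 22.525 0.015683976983953143
at [0.6261 0.0606 0.2469] yaw 100.33 tilt [ 0.0029 -0.0001] rel [ 0.16 -0.08 76.21]
[[-0.0145, -0.0152, 0.0012], [0.01, -0.01, 6.35]]
[[-0.0161, -0.0135, 0.0012], [0.01, -0.01, 6.35]]
[[-0.0175, -0.0116, 0.0012], [0.01, -0.01, 6.35]]
[[-0.0187, -0.0096, 0.0012], [0.01, -0.01, 6.35]]
[[-0.0196, -0.0075, 0.0012], [0.01, -0.01, 6.35]]
[[-0.0203, -0.0053, 0.0012], [0.01, -0.01, 6.35]]
[[-0.0208, -0.003, 0.0012], [0.01, -0.01, 6.35]]
[[-0.021, -0.0007, 0.0012], [0.01, -0.01, 6.35]]
[[-0.0209, 0.0016, 0.0012], [0.01, -0.01, 6.35]]
[[-0.0206, 0.004, 0.0012], [0.01, -0.01, 6.35]]
[[-0.0201, 0.0062, 0.0012], [0.01, -0.01, 6.35]]
[[-0.0192, 0.0084, 0.0012], [0.01, -0.01, 6.35]]
```

View pics/s21z.png

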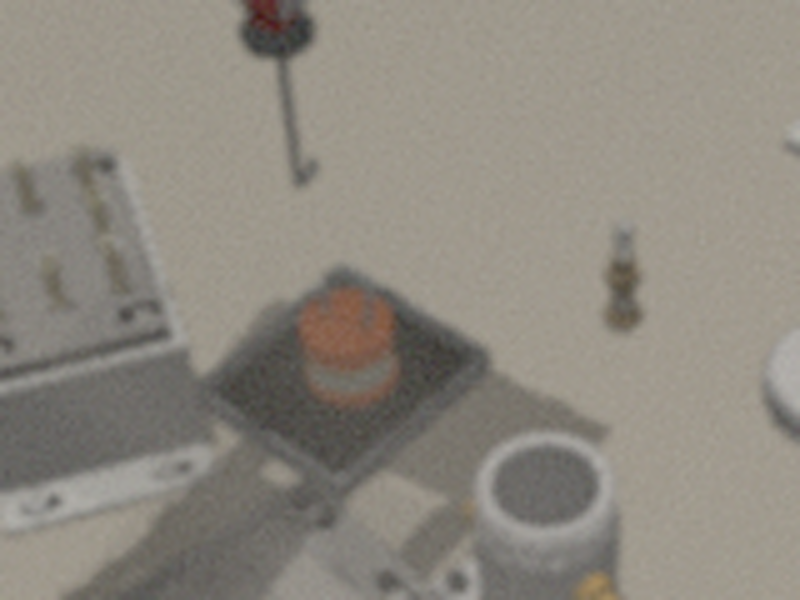

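View pics/w21.png

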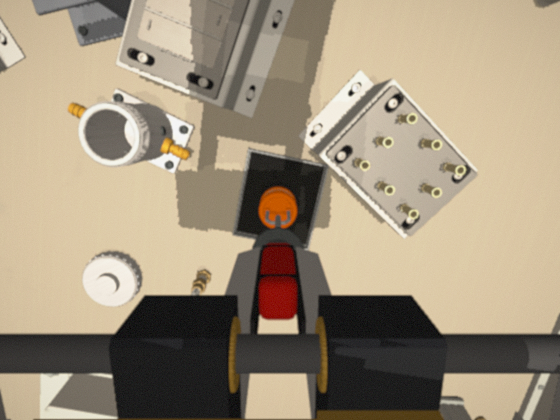

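Request:
{"method": "servo_tool", "body": {
  "deltas": [
    [[-0.0145, -0.015, 0.001], [0.1, 0, 6.3]],
    [[-0.016, -0.0135, 0.001], [0, 0, 6.3]],
    [[-0.0175, -0.0115, 0.001], [0, 0, 6.3]],
    [[-0.0185, -0.0095, 0.001], [0, 0, 6.3]],
    [[-0.0195, -0.0075, 0.001], [0, 0, 6.3]]
  ]
}}

```text
time: 23.15
tool_pos: [0.5618, -0.0251, 0.237]
orientation: [-0.002, 0.829, 0.559, -0.002]
wrist_force: [1.1, 0.5, -1.5]
gripper_width: 0.0158
```

```bash
python3 plan.py 0.4781 -0.1433 0.235 24.12 8
```

```text
at [ 0.5618 -0.0251  0.237 ] yaw 67.97 tilt [-0.006  0.   ] rel [-0.25  0.24 43.85]
[[-0.0176, -0.0042, 0.0003], [-0.03, 0.03, 5.48]]
[[-0.0179, -0.0025, 0.0003], [-0.03, 0.03, 5.48]]
[[-0.0181, -0.0007, 0.0003], [-0.03, 0.03, 5.48]]
[[-0.0181, 0.001, 0.0003], [-0.03, 0.03, 5.48]]
[[-0.0179, 0.0027, 0.0003], [-0.03, 0.03, 5.48]]
[[-0.0176, 0.0044, 0.0003], [-0.03, 0.03, 5.48]]
[[-0.0171, 0.0061, 0.0003], [-0.03, 0.03, 5.48]]
[[-0.0164, 0.0077, 0.0003], [-0.03, 0.03, 5.48]]
```

Request:
{"method": "servo_tool", "body": {
  "deltas": [
    [[-0.0175, -0.004, -0.001], [-0.2, 0.2, 5.4]],
    [[-0.018, -0.0025, 0], [0, 0, 5.4]],
    [[-0.018, -0.0005, 0], [0, 0, 5.4]],
    [[-0.018, 0.001, 0], [0, 0, 5.4]],
    [[-0.018, 0.003, 0], [0, 0, 5.4]]
  ]
}}

```text
time: 23.78
tool_pos: [0.5064, -0.1013, 0.2342]
orientation: [-0.003, 0.94, 0.342, -0.003]
wrist_force: [0.6, 0.2, -1.5]
gripper_width: 0.0159
```

```bash
python3 plan.py 0.4781 -0.1433 0.235 24.12 3
```

```text
at [ 0.5064 -0.1013  0.2342] yaw 40.03 tilt [-0.0076  0.0031] rel [-0.38  0.28 15.91]
[[-0.0162, 0.0047, -0.0002], [-0.13, 0.09, 5.3]]
[[-0.0157, 0.0061, -0.0003], [-0.13, 0.09, 5.3]]
[[-0.0151, 0.0076, -0.0003], [-0.13, 0.09, 5.3]]
```

Request:
{"method": "servo_tool", "body": {
  "deltas": [
    [[-0.016, 0.0045, 0], [-0.3, 0.2, 5]],
    [[-0.015, 0.006, 0], [0, 0, 5]],
    [[-0.012, 0.006, 0], [0, 0, 4]],
    [[0, 0, 0], [0, 0, 0]]
  ]
}}

```text
time: 24.28
tool_pos: [0.4784, -0.1412, 0.2316]
orientation: [-0.002, 0.975, 0.22, -0.003]
wrist_force: [-0.6, -0.3, -0.2]
gripper_width: 0.0153
```

```bash
python3 plan.py 0.4781 -0.1433 0.235 24.12 1
```

```text
at [ 0.4784 -0.1412  0.2316] yaw 25.46 tilt [-0.0058  0.0024] rel [-0.26  0.24  1.34]
[[-0.0011, 0.0017, -0.0035], [-0.26, 0.24, 1.34]]
```

Request:
{"method": "servo_tool", "body": {
  "deltas": [
    [[-0.001, 0.0017, 0], [-0.3, 0.25, 1.2]],
    [[0, 0, 0], [0, 0, 0]]
  ]
}}

```text
time: 24.52
tool_pos: [0.4784, -0.1426, 0.231]
orientation: [0.0, 0.978, 0.211, -0.0]
wrist_force: [0.3, -0.2, -0.4]
gripper_width: 0.0156
```

```bash
python3 plan.py 0.4781 -0.1433 0.2303 24.12 1; python3 snap.py wrist w22; python3 snap.py scene s22 190 180 310 270 6 0.7;  python3 snap.py top t22 230 200 350 290 6 0.7; python3 - <<'E'
import cv2,numpy as np
a=cv2.imread("pics/w22.png")[150:330,200:360];b=cv2.imread("pics/w5.png")[150:330,200:360]
cv2.imwrite("pics/cmp.png",cv2.resize(np.hstack([b,a]),None,fx=2.5,fy=2.5,interpolation=cv2.INTER_CUBIC))
E
```

```text
at [ 0.4784 -0.1426  0.231 ] yaw 24.34 tilt [ 0.     -0.0003] rel [0.02 0.   0.22]
[[-0.0006, 0.0005, 0.0007], [0.02, 0.0, 0.22]]
[ 0.4498 -0.0776  0.3965] [ 0.4784 -0.1426  0.231 ] 24.575 0.015921694383348065
[ 0.1458 -0.4649  0.8057] [ 0.4784 -0.1426  0.2311] 24.625 0.015902225237384715
[ 0.1234 -0.1372  0.9865] [ 0.4784 -0.1427  0.2311] 24.675 0.01596275742125083
```

View pics/cmp.png

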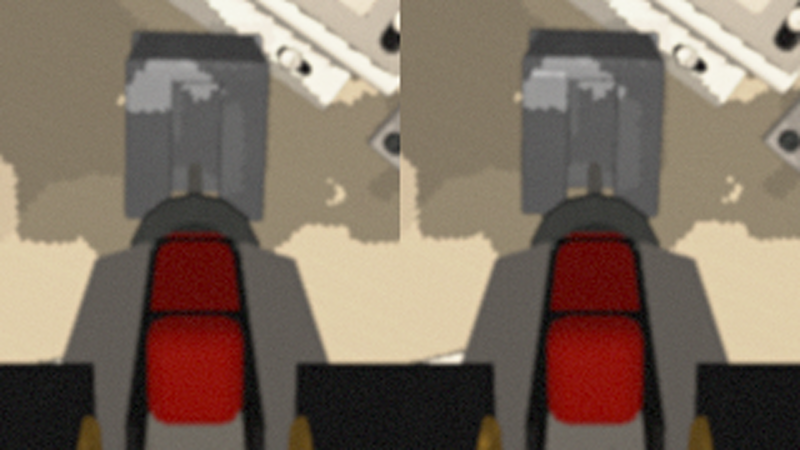

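View pics/t22z.png

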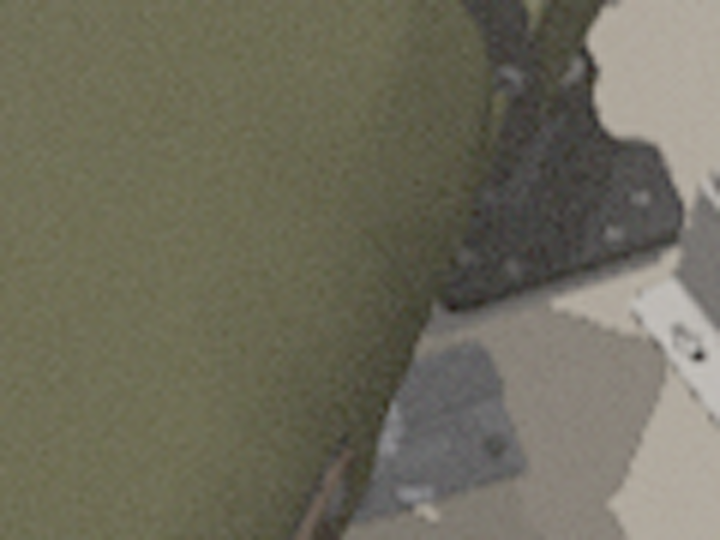

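View pics/s22z.png

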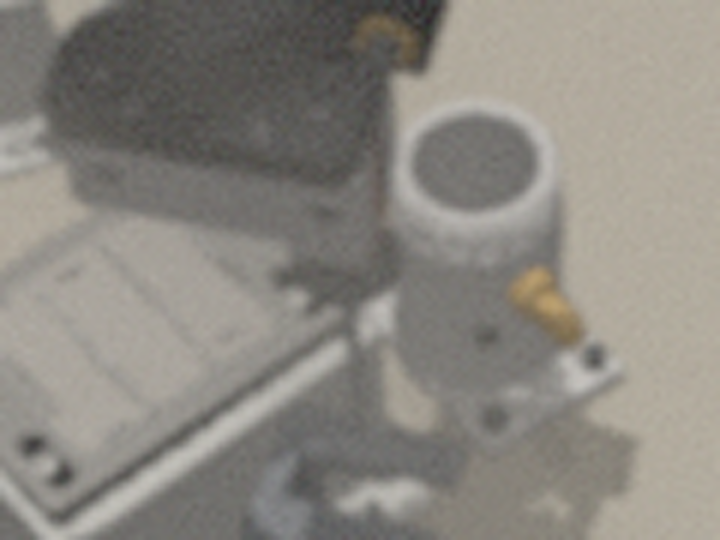

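Compared with the lift-out picture, the fork and hook lie almost identically. Lowering now.

Request:
{"method": "servo_tool", "body": {
  "deltas": [
    [[-0.0006, 0.0005, 0.005], [0, 0, 0.2]],
    [[0, 0, 0.018], [0, 0, 0]],
    [[0, 0, 0.02], [0, 0, 0]],
    [[0, 0, 0.02], [0, 0, 0]],
    [[0, 0, 0.015], [0, 0, 0]]
  ]
}}

```text
time: 25.3
tool_pos: [0.4785, -0.1432, 0.1506]
orientation: [0.001, 0.978, 0.21, 0.001]
wrist_force: [0.4, -0.1, -0.1]
gripper_width: 0.0157
```

```bash
python3 plan.py 0.4781 -0.1433 0.124 24.12 1
```

```text
at [ 0.4785 -0.1432  0.1506] yaw 24.21 tilt [ 0.0017 -0.0009] rel [ 0.09 -0.07  0.09]
[[-0.0005, -0.0001, 0.0266], [0.09, -0.07, 0.09]]
```

Request:
{"method": "servo_tool", "body": {
  "deltas": [
    [[-0.0004, 0, 0.008], [0, 0, 0.1]],
    [[0, 0, 0.007], [0, 0, 0]],
    [[0, 0, 0.004], [0, 0, 0]],
    [[0, 0, 0.002], [0, 0, 0]]
  ]
}}

```text
time: 25.8
tool_pos: [0.4784, -0.1434, 0.1284]
orientation: [0.001, 0.978, 0.209, 0.001]
wrist_force: [0.7, -0.8, -1.1]
gripper_width: 0.0161
```

Request:
{"method": "servo_tool", "body": {
  "deltas": [
    [[0, 0, 0.001], [0, 0, 0]],
    [[0, 0, 0], [0, 0, 0]]
  ]
}}

```text
time: 26.05
tool_pos: [0.4786, -0.1435, 0.1277]
orientation: [0.001, 0.978, 0.209, 0.001]
wrist_force: [0.2, 0.5, -1.2]
gripper_width: 0.0157
```

```bash
python3 plan.py 0.4781 -0.1433 0.124 24.12 1; python3 snap.py wrist w23 200 150 360 330 3
```

```text
at [ 0.4786 -0.1435  0.1277] yaw 24.11 tilt [ 0.0024 -0.0012] rel [ 0.12 -0.1  -0.01]
[[-0.0004, -0.0004, 0.0037], [0.12, -0.1, -0.01]]
[ 0.4499 -0.0782  0.2931] [ 0.4786 -0.1435  0.1278] 26.1 0.015773153756732248
```

View pics/w23z.png

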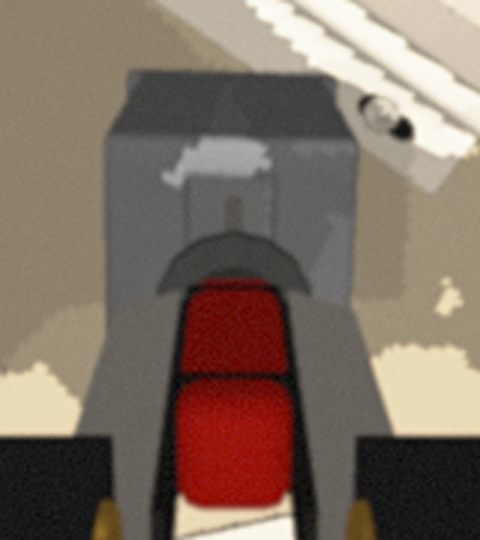

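Request:
{"method": "servo_tool", "body": {
  "deltas": [
    [[0, 0, 0.0015], [0.1, -0.1, 0]],
    [[0, 0, 0.001], [0, 0, 0]]
  ]
}}

```text
time: 26.35
tool_pos: [0.4787, -0.1435, 0.1254]
orientation: [0.0, 0.978, 0.209, 0.0]
wrist_force: [-0.0, 0.8, -2.3]
gripper_width: 0.0157
```

Request:
{"method": "servo_tool", "body": {
  "deltas": [
    [[0, 0, 0.001], [0, 0, 0]],
    [[0, 0, 0], [0, 0, 0]]
  ]
}}

```text
time: 26.6
tool_pos: [0.4787, -0.1435, 0.1242]
orientation: [0.0, 0.978, 0.209, 0.0]
wrist_force: [0.2, 1.0, -1.3]
gripper_width: 0.0159
```

Request:
{"method": "servo_tool", "body": {
  "deltas": [
    [[0, 0, 0.0007], [0, 0, 0]],
    [[0, 0, 0], [0, 0, 0]]
  ]
}}

```text
time: 26.85
tool_pos: [0.4788, -0.1436, 0.1241]
orientation: [0.0, 0.978, 0.209, 0.0]
wrist_force: [0.3, 0.3, -1.1]
gripper_width: 0.0156
```

Request:
{"method": "servo_tool", "body": {
  "deltas": [
    [[0, 0, 0.0007], [0, 0, 0]],
    [[0, 0, 0], [0, 0, 0]]
  ]
}}

```text
time: 27.1
tool_pos: [0.4789, -0.1436, 0.124]
orientation: [0.001, 0.978, 0.209, 0.001]
wrist_force: [0.2, -0.7, -0.6]
gripper_width: 0.0161
```

It stops descending at 0.124, so the collar rests on the prongs. Releasing.

Request:
{"method": "servo_tool", "body": {
  "deltas": [
    [[0, 0, 0], [0, 0, 0]],
    [[0, 0, 0], [0, 0, 0]],
    [[0, 0, 0], [0, 0, 0]],
    [[0, 0, 0], [0, 0, 0]]
  ],
  "grip": 130
}}

```text
time: 27.6
tool_pos: [0.479, -0.1436, 0.1238]
orientation: [0.001, 0.978, 0.209, 0.001]
wrist_force: [0.0, -0.4, -0.3]
gripper_width: 0.0458
```

```bash
python3 snap.py wrist w24 200 150 360 330 3
```

```text
[ 0.4504 -0.0784  0.2892] [ 0.479  -0.1436  0.1238] 27.65 0.04585237928474525
```

View pics/w24z.png

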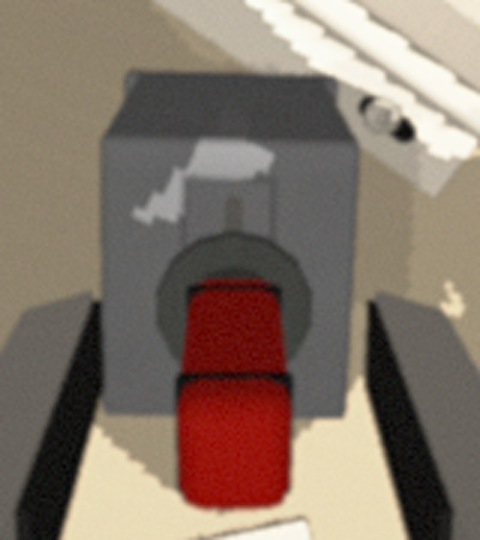

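The hook hangs upright between the open jaws. Retreating straight up, then a final look.

Request:
{"method": "servo_tool", "body": {
  "deltas": [
    [[0, 0, -0.01], [0, 0, 0]],
    [[0, 0, -0.03], [0, 0, 0]],
    [[0, 0, -0.04], [0, 0, 0]],
    [[0, 0, -0.04], [0, 0, 0]],
    [[0, 0, -0.03], [0, 0, 0]]
  ]
}}

```text
time: 28.28
tool_pos: [0.4779, -0.1432, 0.2794]
orientation: [-0.0, 0.978, 0.209, -0.0]
wrist_force: [0.0, 0.1, -1.0]
gripper_width: 0.0461
```

Request:
{"method": "servo_tool", "body": {
  "deltas": [
    [[-0.03, -0.05, -0.01], [0, 0, 0]],
    [[-0.03, -0.05, 0], [0, 0, 0]],
    [[-0.02, -0.02, 0], [0, 0, 0]],
    [[0, 0, 0], [0, 0, 0]],
    [[0, 0, 0], [0, 0, 0]]
  ]
}}

```text
time: 28.9
tool_pos: [0.3535, -0.0648, 0.2946]
orientation: [0.002, 0.978, 0.209, 0.003]
wrist_force: [0.5, 0.5, -0.9]
gripper_width: 0.046
```

```bash
python3 snap.py wrist w25; python3 snap.py scene s25 140 140 360 320 3.6; python3 snap.py top t25
```

```text
[0.3241 0.0007 0.4598] [ 0.3536 -0.0648  0.2945] 28.95 0.04636851205095231
[ 0.1458 -0.4649  0.8057] [ 0.3536 -0.0649  0.2942] 29.0 0.04578407147381096
[ 0.1234 -0.1372  0.9865] [ 0.3536 -0.0648  0.294 ] 29.05 0.04598279704039273
```

View pics/w25.png

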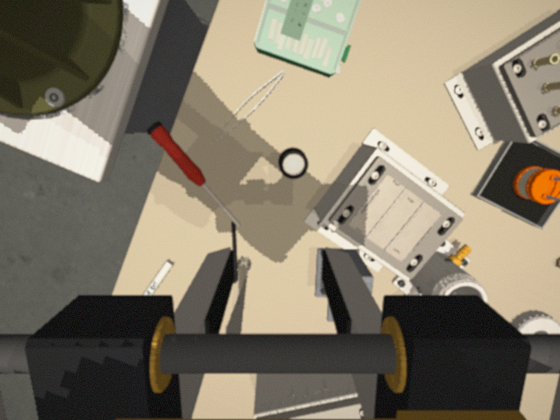

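View pics/s25z.png

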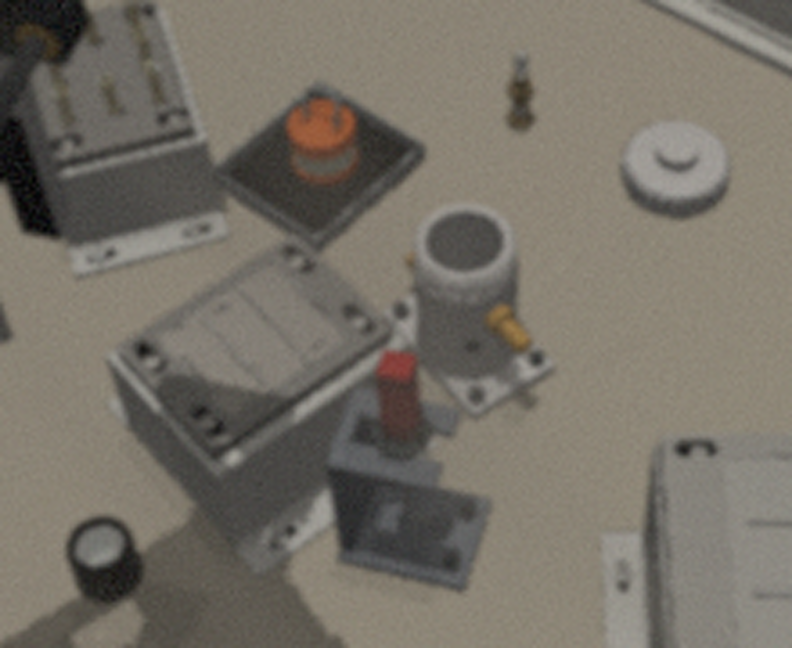

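```bash
python3 - <<'E'
from h import *
c=dict(np.load("s25.npz")); z=lambda x,y:(140+x/3.6,140+y/3.6)
t=onz(c,z(321,122),.040); print("elem top",t.round(4)); 
q=[onz(c,z(*a),.014) for a in [(320,84),(425,152),(318,248),(217,170)]]; print("tray",np.mean(q,0).round(4))
print("handle top",onz(c,z(397,364),.154).round(4), "start",onz(c,(140+395/3.6,140+338/3.3),.154).round(4))
from rig import job_done; print(job_done())
E
```

```text
elem top [0.6444 0.0621 0.04  ]
tray [0.6358 0.0582 0.014 ]
handle top [ 0.4768 -0.1453  0.154 ] start [ 0.4742 -0.1462  0.154 ]
the job is handed in; nothing more can be done
None
```

The element is out of the bore and standing upright on the tray mat, and the hook is back in its fork. I handed the job in at about 29 s of the 64 s allowed; `job_done()` gave no verdict.

- **Drawing the element:** I measured the loop's lean from a wrist picture taken straight over the bore. I lowered the hook on the open side and slid the beak under the crossbar. A slow pull freed the element, with the wrist force at its highest about 8 N (read at the end of each move).
- **Setting down:** It was lowered onto the mat in 1–2 mm steps until it righted itself, and the hook was backed out from under the bar.
- **Rehanging:** I lowered the hook at the pose it was picked up from until it stopped on the prongs, then opened the gripper and backed away.

**Last checks**
- **Element:** In the final scene picture it stands upright, about 9 mm in x and 4 mm in y from the tray centre, within the ±31 and ±26 mm limits.
- **Hook:** It hangs upright in the fork, about 3 mm from where it started, which is about as close as I can read it from the pictures.
- **Bystanders:** The screw cap, suction cup and nozzle look unmoved in the picture; I did not measure their shift.
- **Gripper:** It is clear of everything.

**Disagreements:** The early scene and top-camera estimates of the bore axis were about 6 mm off the wrist-camera view, so I used the wrist view. The hook's offset in the jaws read 0 to 2 mm depending on the view, so I felt for the bar in small steps instead of relying on that number.

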